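# Fish the dropped tommy bar out of the gluing press

## Task

A loose tommy bar has slid into the narrow gap of the gluing press, under the book that is drying there, so the press must stay closed. Take the bent telescopic hook from its stand, lower it into the gap beside the bar's thin rod until you feel its toe just touch the bed, turn the toe under the rod behind the near knob, and draw the bar out with the toe still sliding lightly on the bed, until all of it lies clear of the cheeks on the front board. Then turn the toe out again and hang the hook back in its fork; use only the hook on the bar, never press hard with it on the press or the bar, and do not disturb the things standing round the work.

Things in the scene. Friction and masses are not known exactly. Their poses are not given: they have to be found in the camera images.
- press: Wooden gluing press, fixed. Origin at bench height on the gap's middle line; x runs into the gap from its open mouth, y across it. Cheeks (tops at z = 107 mm) stand from x = -90 to 150 mm; between them the gap, y = -18 to 18 mm. Screws and beam lie outside, y = 60 to 205 mm, below z = 85 mm. Over 20 N of hook on press, or 10 N of hook on bar, is too hard.
- gap_mouth (a point): Point on the bed, mid-gap, at the mouth between the cheeks' front ends (x = -90 mm of the press; same axes). The bed is one flat level board, its top 12 mm above the bench, running on through the gap and 145 mm out in front of the mouth as the front board, 136 mm wide. Nothing but the bar lies on it.
- book_edge (a point): Middle of the near lower edge of the blue book clamped in the gap spine up (x = -10 mm of the press; same axes). The book fills the gap's width from here on, 172 mm along x; its lower edge is 33 mm above the bed, its spine's top 164 mm above the bench. Below it the gap is open.
- bar_center (a point): Centre of the loose tommy bar (105 to 210 g), lying on the bed. x is its length: steel rod 10 mm thick, with a black knob (cylinder, 23 mm across, 14 mm long) centred at x = -39 and at +39 mm. Its axis is 11.5 mm above the bed, the rod's underside 6.5 mm. At the start x points as the press's x (to 0.03 rad): the knob at -x is the near one; the far one is under the book.
- hook_grip (a point): Middle of the square dark wood handle (15 x 15 mm, sides along the hook's x and y, 66 mm long) of the loose bent hook (130 g). z runs up the straight hook, x is the way its toe points. The brass collar's underside is 40 mm below this point, its top 34 mm below.
- hook: The same hook; origin at its collar's underside (collar 26 mm across, 6 mm thick), same axes. On its axis a 7 mm tube goes 74 mm down, then a 4.5 mm shank with a toe bent square along +x: 4.5 mm thick, its end 24 mm from the axis. It telescopes: the toe's underside is 117 to 157 mm below here, differing each time and not reported: feel or see it. It keeps its length up to about 30 N.
- fork (a point): Point between the prongs of the fixed hook stand, on their top face, 185 mm above the bench. Round base, 50 mm radius, 13 mm high, below; post 40 mm off along +x. The slot, 13 mm wide, runs along x and opens to -x at x = -24 mm; 3 mm high lips on the prong tips. The hook hangs on its collar with its axis through this point; it goes in and out along x, raised 5 mm or more.
- loupe: Black eyepiece loupe standing on the bench, 40 mm in diameter, 28 mm high; origin under its centre. Bystander.
- linen_thread: Bobbin of linen thread standing on the bench, 33 mm in diameter, 42 mm high; origin under its centre. Bystander.
- bulldog_clip: Black spring clip standing on the bench, 26 x 32 x 48 mm; origin under its centre. Bystander.
Not all that is in view belongs to the job. There is more than one size of the hook; the job needs the larger.

How it is judged:
By the outcome, as a careful person would: the job done as asked, in the order asked, and still so for the second after the job is handed in, with the robot touching nothing.
It also fails if it takes over 72 s, if anything falls off the work surface, if the arm or the gripper's body presses on something with over 40 N, if the wrist force passes 120 N, or if a joint passes its speed limit or range.

## Robot

A 6-joint arm with a two-finger parallel gripper is mounted at the origin on a cart in front of the work surface, level with it; the furniture and walls round the work are solid. World frame = base frame: x ahead of the robot, y to its left, z up, the work surface at z = 0. Lengths are in m, angles in rad, forces in N, time in s.
With the tool pointing down it reaches from about 0.375 to 0.975 m from the base axis. Payload 3.8 kg.
Tool frame: the origin (TCP) lies midway between the tips of the shut fingers; the grasp point (between the pads) lies 19 mm behind it; x points along the fingers, y is the direction in which the jaws open and shut, and the axes are right-handed (so a half turn about x gives the same grasp; the last joint's range is limited). The gripper opens to 88 mm and grips with 3 to 60 N. Pads are 18 mm wide; open, the fingers measure 123 mm over their backs; the gripper's body (75 mm by 187 mm) begins 45 mm behind the grasp point.
Start: joints at [-1.193, 0.264, 1.604, -0, 1.274, -0.037], TCP at [0.272, -0.618, 0.239] pointing down, gripper open.
Joint ranges: [-2.63, 2.63], [-0.94, 2.18], [0.31, 2.57], [-1.31, 4.45], [0, 2.66], [-2.55, 2.55]. Speed limits (rad/s): [2.57, 2.57, 3.14, 3.14, 3.14, 3.14].

## Interface

Orientations are given as a unit quaternion [w, x, y, z].
In Python, from station import monitor, cams, workorder gives the robot as it stands.
- The arm moves only by the shell command python3 -m crank 'ROWS' [FORCE]. ROWS is JSON, a list of rows, each an object with "offset": the shift along the tool's x, y, z each as a share of 8 cm, from -1 to 1, a list of three; "delta_rot": the turn, a rotation vector about the tool's x, y, z each as a share of 6 degrees, from -1 to 1, a list of three; "hand": the opening in per cent of the stroke, from 0 (shut) to 100 (fully open). In form: [{"offset": [dx, dy, dz], "delta_rot": [rx, ry, rz], "hand": hand}, ...]. A call has 1 to 12 rows; each row shifts and turns the commanded pose from where the row before left it, along the tool's axes as they then stand; what a row does not reach is not made up. A row lasts 1/10 s, in which the tool goes at most 50 mm and 8.59 degrees, less where a joint would pass 70% of its speed; a pose out of reach is approached as far as the arm can. A call with a number of a shift or a turn outside -1 to 1 is refused whole. A call with a gripper value outside its range is refused whole. The fingers move at their own pace and stop on an object; FORCE is the grip in N (left out, the last holds). Time passes only in rows, so rows that do not move let the fingers close. It gives the time, the measured TCP pose, the force and the opening at its end, in the units of the state.
- monitor.state(): the state, without advancing time (a new reading comes with each control period).
- cams.snapshot(name): name is "scene" or "top" or "wrist"; returns the picture (480x640x3 uint8, blue, green, red); there is no depth.
- cams.calibration(name): a dict with "fx", "fy", "cx", "cy" (pixels), "dist_coeffs" ([k1, k2, p1, p2, k3] as OpenCV has them; the pictures are not rectified), "cam_to_world" (4x4, takes a point from camera to world coordinates). Camera axes: x right, y down, z forward; pixel columns grow to the right and rows downward; lengths in m; the calibration is good to about 2 mm. A picture is of the moment at which its call begins: read the wrist's pose just before it. calibration takes no time and is no camera call; for the wrist camera it gives the pose at the moment of the call.
- workorder.sign_off(): hands the job in, once; it reports no verdict.
The state is a dict: "clock": time; "joint_positions": joint angles; "joint_vel": joint speeds; "effort": joint torques, N m; "tcp_pos": TCP position; "tool_rot": TCP orientation; "wrist_force": force on the tool from outside, world axes, zero at the start; "moment": the same for the moment, N m; "gripper_width": opening from 0.0 (shut) to 1.0 (fully open).
Only numpy, scipy, OpenCV 4.12 (cv2) and the standard library are available. Lean on these libraries where they do the work, as an engineer would, in place of code of your own. Each camera call takes 0.05 s, during which the arm holds its last target.

## Working session

There is one attempt and no reset: what is moved stays moved. The work goes in short steps, Python scripts to look and compute and a shell command to move; the robot and the scene stay as the last step left them, time stands still between calls to the robot, and variables do not carry over. Pictures are saved under pics/ and viewed, and the job is handed in when it is done.

```bash
ls; mkdir -p pics; python3 - <<'E'
from station import monitor, cams, workorder
import cv2
print(monitor.state())
for n in ["scene","top","wrist"]:
    im=cams.snapshot(n); cv2.imwrite(f"pics/{n}0.png",im)
    c=cams.calibration(n); print(n,c)
E
```

```text
pics
{'clock': 0.0, 'joint_positions': array([-1.19289830e+00,  2.64750170e-01,  1.60533450e+00, -2.18233134e-06,
        1.27370709e+00, -3.69133722e-02]), 'joint_vel': array([ 1.03894711e-03,  7.77777301e-05, -8.66408653e-04, -3.76378299e-04,
        1.30038729e-04,  7.65410113e-05]), 'effort': array([ 3.45495773e-04, -5.02110708e+01, -3.56875634e+01,  7.25503173e-02,
        2.92481499e-02, -1.50047567e-04]), 'tcp_pos': array([ 0.27176888, -0.61711157,  0.23741135]), 'tool_rot': array([-0.1448428 , -0.69181926, -0.14637501,  0.69208455]), 'wrist_force': array([-0.96917129,  0.36570815,  0.42782729]), 'moment': array([-0.01952423, -0.0402931 , -0.03446868]), 'gripper_width': 1.0013051160222801}
scene {'fx': 614.7385695283044, 'fy': 614.7385695283044, 'cx': 324.79247944826204, 'cy': 231.59164108804336, 'dist_coeffs': array([0.00240606, 0.        , 0.        , 0.        , 0.        ]), 'cam_to_world': array([[-0.66025287, -0.3059481 ,  0.68590226, -0.40946606],
       [-0.75087981,  0.24984539, -0.61135652,  0.74747471],
       [ 0.01567384, -0.91868005, -0.39469139,  0.73297393],
  
[... 274 characters left out ...]
y([[ 0.0034664 , -0.99663455,  0.08189965,  0.45388624],
       [-0.9999881 , -0.00317369,  0.00370391, -0.13535568],
       [-0.00343152, -0.08191151, -0.9966337 ,  1.17522325],
       [ 0.        ,  0.        ,  0.        ,  1.        ]])}
wrist {'fx': 337.7145708219692, 'fy': 337.7145708219692, 'cx': 315.4673644473377, 'cy': 239.55325369047296, 'dist_coeffs': array([-0.03223846,  0.        ,  0.        ,  0.        ,  0.        ]), 'cam_to_world': array([[ 0.40183273, -0.86995143, -0.28585829,  0.34673034],
       [-0.91571085, -0.38244129, -0.12333818, -0.58528109],
       [-0.00202578,  0.31132485, -0.95030139,  0.38314952],
       [ 0.        ,  0.        ,  0.        ,  1.        ]])}
```

View pics/scene0.png

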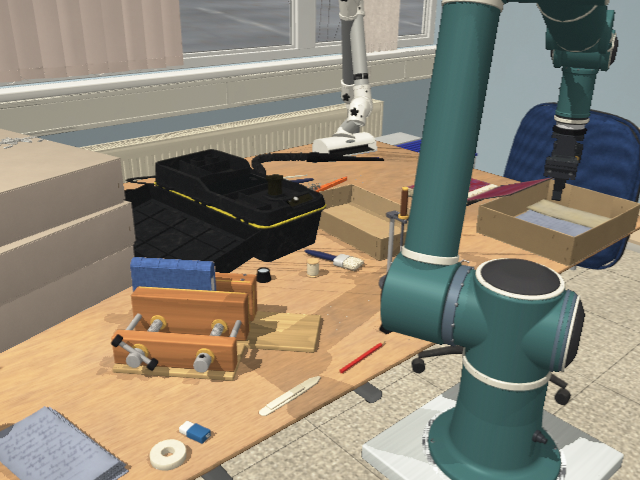

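View pics/top0.png

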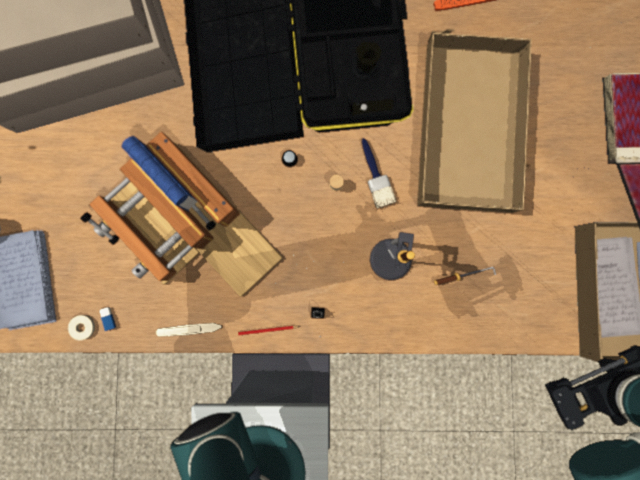

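View pics/wrist0.png

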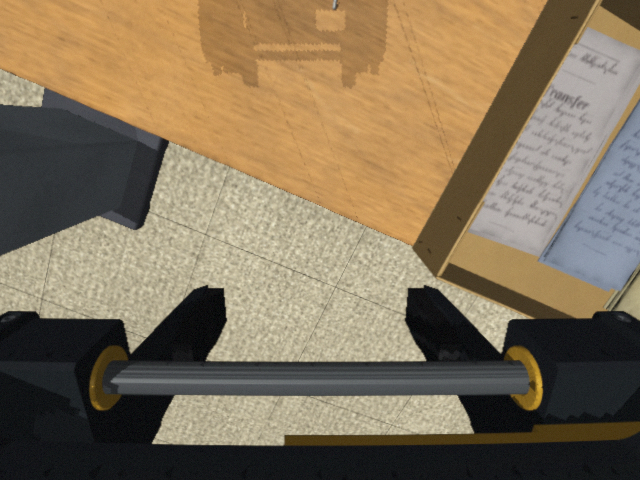

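```bash
cat > h.py <<'E'
import numpy as np, cv2
from station import monitor, cams, workorder
from scipy.spatial.transform import Rotation as R
def K(c): return np.array([[c['fx'],0,c['cx']],[0,c['fy'],c['cy']],[0,0,1]])
def ray(c,uv):
    p=cv2.undistortPoints(np.array([[uv]],float),K(c),c['dist_coeffs'])[0,0]
    T=c['cam_to_world']; d=T[:3,:3]@np.array([p[0],p[1],1]); return T[:3,3],d/np.linalg.norm(d)
def plane(c,uv,z):
    o,d=ray(c,uv); return o+d*(z-o[2])/d[2]
def tri(obs):
    A=np.zeros((3,3));b=np.zeros(3)
    rs=[ray(c,uv) for c,uv in obs]
    for o,d in rs:
        P=np.eye(3)-np.outer(d,d);A+=P;b+=P@o
    x=np.linalg.solve(A,b); return x,[np.linalg.norm((np.eye(3)-np.outer(d,d))@(x-o)) for o,d in rs]
def proj(c,X):
    T=np.linalg.inv(c['cam_to_world']); X=np.atleast_2d(X).astype(float)
    return cv2.projectPoints(X,cv2.Rodrigues(T[:3,:3])[0],T[:3,3],K(c),c['dist_coeffs'])[0][:,0]
def st():
    s=monitor.state(); M=R.from_quat(np.roll(s['tool_rot'],-1)).as_matrix()
    return s,M
def crop(im,x0,y0,x1,y1,k,fn):
    cv2.imwrite(fn,cv2.resize(im[y0:y1,x0:x1],None,fx=k,fy=k,interpolation=cv2.INTER_CUBIC))
E
python3 - <<'E'
from h import *
t=cv2.imread('pics/top0.png'); s=cv2.imread('pics/scene0.png')
crop(t,350,210,510,310,5,'pics/c1.png')
crop(t,70,120,310,300,3.3,'pics/c2.png')
crop(s,360,170,440,290,5,'pics/c3.png')
crop(s,100,240,340,390,3.3,'pics/c4.png')
_,M=st(); print(M.round(3))
c=cams.calibration('top'); print(plane(c,(391,258),0.013),plane(c,(404,256),0.26), plane(c,(289,157),0.028),plane(c,(336,181),.042),plane(c,(318,311),.048))
E
```

```text
[[-0.001  0.403 -0.915]
 [ 0.002 -0.915 -0.403]
 [-1.    -0.002 -0.   ]]
[ 0.49372121 -0.30926051  0.013     ] [ 0.48906404 -0.29648835  0.26      ] [ 0.73203584 -0.06716875  0.028     ] [ 0.67201202 -0.17821936  0.042     ] [ 0.37156507 -0.13709634  0.048     ]
```

View pics/c1.png

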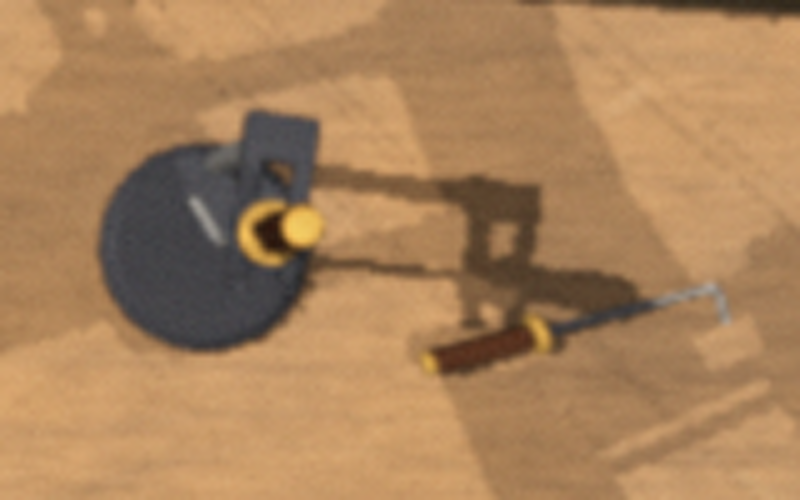

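View pics/c2.png

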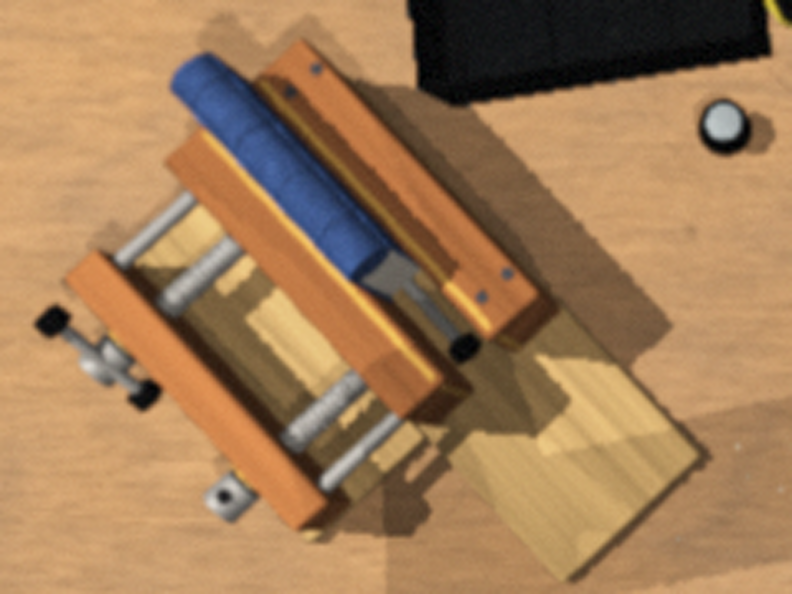

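View pics/c3.png

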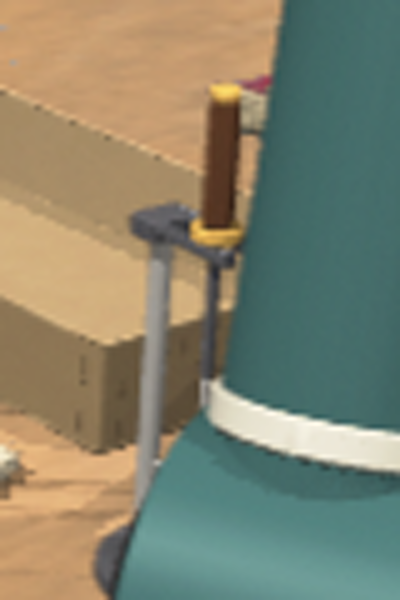

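View pics/c4.png

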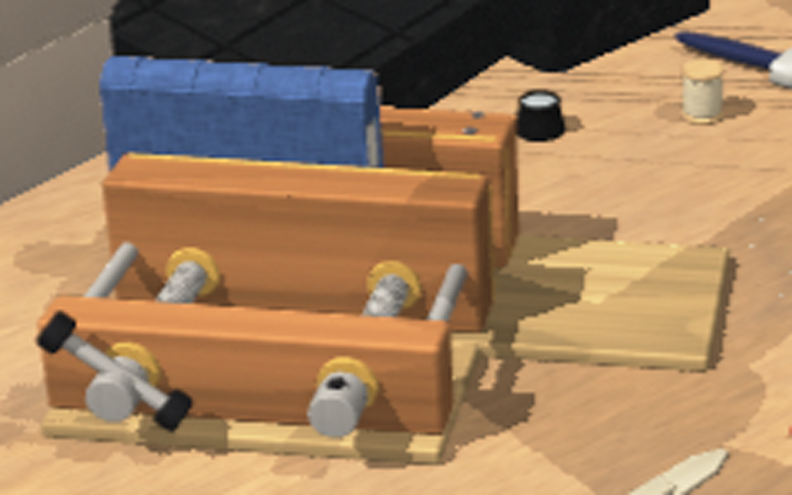

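```bash
python3 - <<'E'
from h import *
t=cv2.imread('pics/top0.png')
crop(t,195,185,290,300,6.5 if 0 else 5,'pics/c5.png')
ct=cams.calibration('top');cs=cams.calibration('scene')
f=lambda a,b:(350+a/5,210+b/5)
g=lambda a,b:(70+a/3.3,120+b/3.3)
print('collar',plane(ct,f(268,232),.188),'cap',plane(ct,f(303,228),.262))
print('tri cap',tri([(ct,f(303,228)),(cs,(360+226/5,170+92/5))]))
print('tri collar',tri([(ct,f(268,232)),(cs,(360+217/5,170+233/5))]))
print('plate back corners',plane(ct,f(249,112),.185),plane(ct,f(318,120),.185))
print('toe',plane(ct,f(222,245),.045),plane(ct,f(190,200),.045))
print('base',plane(ct,f(204,246),.013))
print('small hook',plane(ct,f(430,365),.008),plane(ct,f(540,332),.008),plane(ct,f(715,288),.005),plane(ct,f(726,320),.005))
# press
P={}
for n,(a,b),z in [('board R',(705,455),.012),('board F',(570,580),.012),('cheekR near tip',(553,295),.107),('cheekR near in',(490,335),.107),('cheekR far out',(303,38),.107),('cheekL near tip',(440,370),.107),('cheekL near out',(398,413),.107),('cheekL far',(168,160),.107),('knob',(463,347),.0235)]:
    P[n]=plane(ct,g(a,b),z); print(n,P[n].round(4))
E
```

```text
collar [ 0.49102589 -0.308354    0.188     ] cap [ 0.48977481 -0.3083733   0.262     ]
tri cap (array([ 0.49085779, -0.30848781,  0.25697848]), [np.float64(0.0012124155725112462), np.float64(0.0012124155725112688)])
tri collar (array([ 0.49141269, -0.30861441,  0.18503261]), [np.float64(0.0003766993697517111), np.float64(0.0003766993697515237)])
plate back corners [ 0.5396129  -0.30176306  0.185     ] [ 0.53645561 -0.32955536  0.185     ]
toe [ 0.49035731 -0.31224934  0.045     ] [ 0.51099657 -0.29775153  0.045     ]
base [ 0.49088639 -0.30876206  0.013     ]
small hook [ 0.43532688 -0.41546042  0.008     ] [ 0.45107526 -0.46749404  0.008     ] [ 0.47221413 -0.55125549  0.005     ] [ 0.45713381 -0.55601359  0.005     ]
board R [ 0.4932 -0.0554  0.012 ]
board F [0.4038 0.04   0.012 ]
cheekR near tip [0.5959 0.0399 0.107 ]
cheekR near in [0.569  0.0812 0.107 ]
cheekR far out [0.7691 0.2104 0.107 ]
cheekL near tip [0.5456 0.1138 0.107 ]
cheekL near out [0.517  0.1409 0.107 ]
cheekL far [0.6857 0.2979 0.107 ]
knob [0.5693 0.1173 0.0235]
```

View pics/c5.png

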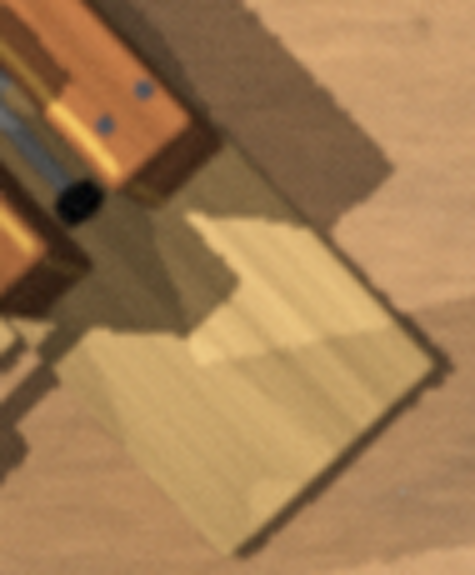

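```bash
python3 - <<'E'
from h import *
ct=cams.calibration('top')
f=lambda a,b:(195+a/5,185+b/5)
e=np.array([np.cos(np.radians(43.5)),np.sin(np.radians(43.5))]);n=np.array([-e[1],e[0]])
m=np.array([.555,.0945])
for nm,(a,b),z in [('R bot',(157,207),.012),('L bot',(90,265),.012),('R top in',(118,187),.107),('L top in',(45,250),.107),('knob',(79,202),.026),('rod',(35,145),.0285),('boardR',(440,367),.012),('boardF',(233,555),.012)]:
    p=plane(ct,f(a,b),z)[:2]; print(nm,p.round(4),((p-m)@e).round(4),((p-m)@n).round(4))
E
python3 -m crank '[{"offset":[-0.18,-0.35,-0.41],"delta_rot":[0,0,0],"hand":100},{"offset":[-0.18,-0.35,-0.41],"delta_rot":[0,0,0],"hand":100},{"offset":[-0.18,-0.35,-0.41],"delta_rot":[0,0,0],"hand":100},{"offset":[-0.18,-0.35,-0.41],"delta_rot":[0,0,0],"hand":100},{"offset":[-0.18,-0.35,-0.41],"delta_rot":[0,0,0],"hand":100},{"offset":[-0.18,-0.35,-0.41],"delta_rot":[0,0,0],"hand":100},{"offset":[-0.18,-0.35,-0.41],"delta_rot":[0,0,0],"hand":100},{"offset":[0,0,0],"delta_rot":[0,0,0],"hand":60}]'
python3 - <<'E'
from h import *
s,M=st(); print(s['tcp_pos'],s['clock'],s['wrist_force'],M.round(3).tolist())
cw=cams.calibration('wrist'); im=cams.snapshot('wrist'); cv2.imwrite('pics/w1.png',im)
np.save('cw1.npy',cw,allow_pickle=True)
E
```

```text
R bot [0.5676 0.0815] 0.0002 -0.0181
L bot [0.5398 0.1127] 0.0016 0.0237
R top in [0.5671 0.0809] -0.0006 -0.0181
L top in [0.5393 0.1122] 0.0008 0.0237
knob [0.5685 0.1155] 0.0243 0.006
rod [0.5951 0.1362] 0.0578 0.0026
boardR [ 0.4919 -0.0539] -0.1479 -0.0642
boardF [0.4033 0.0426] -0.1458 0.0668
clock: 0.95
tcp_pos: [0.4057, -0.3425, 0.3422]
tool_rot: [0.148, 0.693, 0.147, -0.69]
wrist_force: [-0.5, 0.2, 0.6]
gripper_width: 0.93
[ 0.4056596  -0.34247226  0.34224697] 0.95 [-0.46219195  0.22333289  0.57534826] [[0.004, 0.408, -0.913], [-0.001, -0.913, -0.408], [-1.0, 0.003, -0.003]]
```

View pics/w1.png

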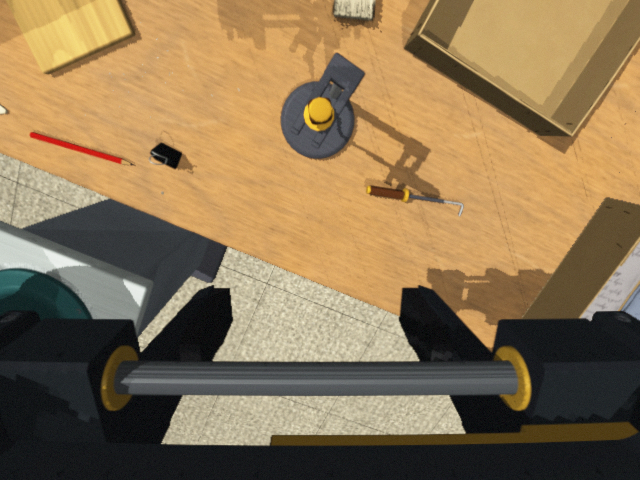

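```bash
python3 - <<'E'
from h import *
im=cv2.imread('pics/w1.png'); crop(im,260,40,390,170,6,'pics/w1c.png')
E
```

```text
(no output)
```

View pics/w1c.png

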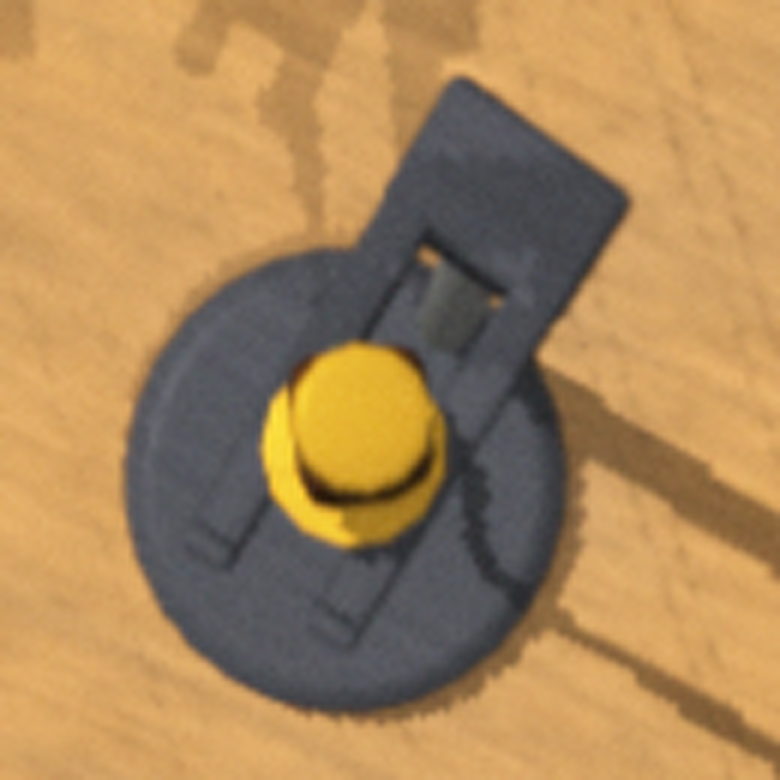

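```bash
python3 - <<'E'
from h import *
im=cv2.imread('pics/top0.png'); crop(im,378,240,422,270,18,'pics/t0c.png')
im=cv2.imread('pics/scene0.png'); crop(im,392,180,416,225,12,'pics/s0c.png')
cw=np.load('cw1.npy',allow_pickle=True).item()
f=lambda a,b:plane(cw,(260+a/6,40+b/6),.185)[:2]
bl,br=f(458,78),f(630,200); t1=f(235,570);t2=f(315,630)
print(bl,br,t1,t2); mb=(bl+br)/2; mt=(t1+t2)/2
d=mb-mt; print('slot yaw',np.degrees(np.arctan2(d[1],d[0])), 'slot width',np.linalg.norm(t1-t2),mt+.024*d/np.linalg.norm(d), np.linalg.norm(d))
for a,b,z in [(368,412,.262),(355,455,.191)]: print(plane(cw,(260+a/6,40+b/6),z))
E
```

```text
[ 0.54174685 -0.30139299] [ 0.53766921 -0.32921721] [ 0.47095362 -0.29912263] [ 0.46798901 -0.31295994]
slot yaw -7.513616204242964 slot width 0.014151325703856214 [ 0.49326525 -0.30917956] 0.07084500355039583
[ 0.49343828 -0.30827267  0.262     ]
[ 0.49191861 -0.30847192  0.191     ]
```

View pics/t0c.png

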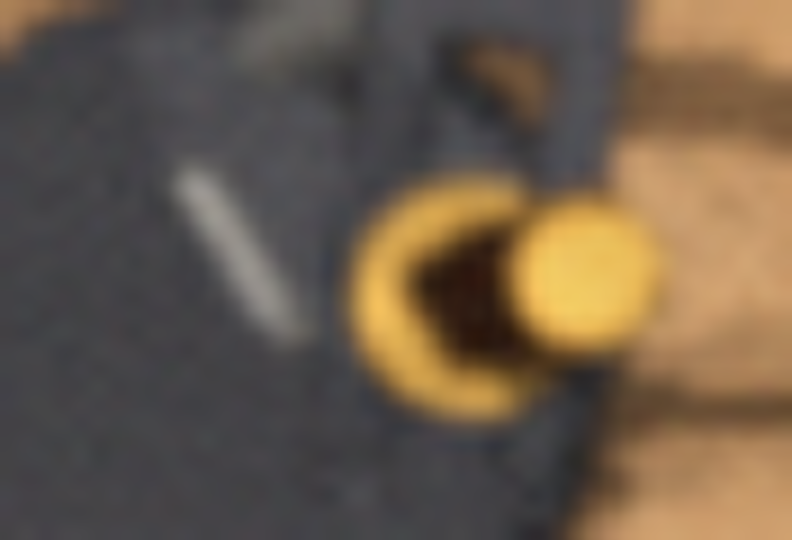

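View pics/s0c.png

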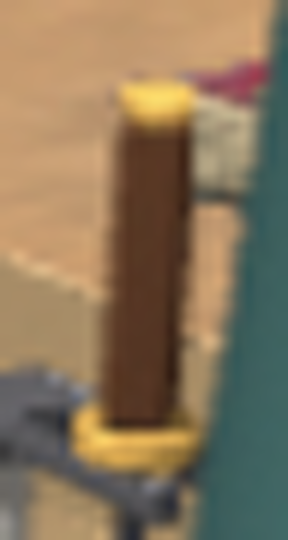

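```bash
python3 -m crank '[{"offset":[0,0,0],"delta_rot":[-1,0,0],"hand":60},{"offset":[0,0,0],"delta_rot":[-1,0,0],"hand":60},{"offset":[0,0,0],"delta_rot":[-1,0,0],"hand":60},{"offset":[0,0,0],"delta_rot":[-1,0,0],"hand":60},{"offset":[0,0,0],"delta_rot":[-1,0,0],"hand":60},{"offset":[0,0,0],"delta_rot":[-1,0,0],"hand":60},{"offset":[0,0,0],"delta_rot":[-1,0,0],"hand":60},{"offset":[0,0,0],"delta_rot":[-1,0,0],"hand":60},{"offset":[0,0,0],"delta_rot":[-1,0,0],"hand":60},{"offset":[0,0,0],"delta_rot":[-1,0,0],"hand":60},{"offset":[0,0,0],"delta_rot":[-1,0,0],"hand":60},{"offset":[0,0,0],"delta_rot":[-1,0,0],"hand":60}]' && python3 -m crank '[{"offset":[0,0,0],"delta_rot":[-1,0,0],"hand":60},{"offset":[0,0,0],"delta_rot":[-1,0,0],"hand":60},{"offset":[0,0,0],"delta_rot":[-1,0,0],"hand":60},{"offset":[0,0,0],"delta_rot":[-1,0,0],"hand":60},{"offset":[0,0,0],"delta_rot":[-0.5,0,0],"hand":60},{"offset":[0,0,0],"delta_rot":[0,0,0],"hand":60}]'
cat >> h.py <<'E'
def to(p,rows=None):
    s,M=st(); d=np.array(p)-s['tcp_pos']; o=M.T@d/.08
    print('t',round(s['clock'],2),'tcp',s['tcp_pos'].round(4),'yaw y',np.degrees(np.arctan2(M[1,1],M[0,1])).round(2),'F',s['wrist_force'].round(2),'w',round(s['gripper_width'],3)); print('x axis',M[:,0].round(4))
    print('offset total share',o.round(3),'mm',np.linalg.norm(d)*1000)
E
python3 - <<'E'
from h import *
to([.492,-.3085,.342]); print(monitor.state()['joint_positions'])
E
```

```text
clock: 2.2
tcp_pos: [0.4021, -0.347, 0.3382]
tool_rot: [0.524, 0.473, 0.526, -0.474]
wrist_force: [-1.1, -0.7, -0.2]
gripper_width: 0.598
clock: 2.8
tcp_pos: [0.4022, -0.3468, 0.3383]
tool_rot: [0.62, 0.339, 0.621, -0.339]
wrist_force: [-0.5, -0.2, -0.1]
gripper_width: 0.595
t 2.8 tcp [ 0.4022 -0.3468  0.3383] yaw y 32.68 F [-0.52 -0.23 -0.12] w 0.595
x axis [-1.7e-03  8.0e-04 -1.0e+00]
offset total share [-0.047  1.203  0.202] mm 97.6983663916212
[-7.58133150e-01 -5.61713300e-02  1.77410461e+00 -5.99563118e-04
  1.42540204e+00 -1.32845294e+00]
```

```bash
python3 -m crank '[{"offset":[0,0.3,0.05],"delta_rot":[0,0,0],"hand":60},{"offset":[0,0.3,0.05],"delta_rot":[0,0,0],"hand":60},{"offset":[0,0.3,0.05],"delta_rot":[0,0,0],"hand":60},{"offset":[0,0.3,0.05],"delta_rot":[0,0,0],"hand":60},{"offset":[0.1,0,0],"delta_rot":[0,0,0],"hand":60},{"offset":[0,0,0],"delta_rot":[0,0,0],"hand":60}]' && python3 - <<'E'
from h import *
cw=cams.calibration('wrist'); im=cams.snapshot('wrist'); cv2.imwrite('pics/w2.png',im)
to([.492,-.3085,.206])
print(proj(cw,[[.492,-.3085,.262],[.492,-.3085,.191],[.492,-.3085,.06]]))
E
```

```text
clock: 3.4
tcp_pos: [0.4916, -0.3074, 0.3292]
tool_rot: [0.619, 0.339, 0.622, -0.339]
wrist_force: [-0.9, -0.0, -0.3]
gripper_width: 0.603
t 3.45 tcp [ 0.4914 -0.3077  0.3298] yaw y 32.71 F [-0.57  0.25  0.18] w 0.601
x axis [-0.003   0.0011 -1.    ]
offset total share [1.548 0.004 0.017] mm 123.84188519561782
[[314.98998343 256.48844369]
 [315.29192017 227.59630959]
 [315.59384558 198.71882993]]
```

View pics/w2.png

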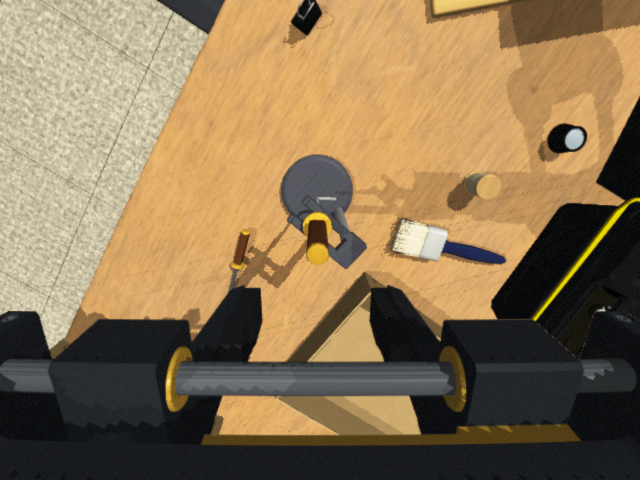

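```bash
python3 - <<'E'
from h import *
im=cv2.imread('pics/w2.png'); crop(im,280,180,380,280,7,'pics/w2c.png')
E
python3 -m crank '[{"offset":[0.5,0,0],"delta_rot":[0,0,0],"hand":60},{"offset":[0.5,0,0],"delta_rot":[0,0,0],"hand":60},{"offset":[0.4,0,0.01],"delta_rot":[0,0,0],"hand":60},{"offset":[0.15,0,0],"delta_rot":[0,0,0],"hand":60},{"offset":[0,0,0],"delta_rot":[0,0,0],"hand":60}]' && python3 - <<'E'
from h import *
to([.492,-.3085,.206])
E
```

```text
clock: 3.95
tcp_pos: [0.491, -0.3078, 0.2055]
tool_rot: [0.619, 0.339, 0.622, -0.339]
wrist_force: [-0.5, -0.1, 0.5]
gripper_width: 0.6
t 3.95 tcp [ 0.491  -0.3078  0.2055] yaw y 32.69 F [-0.55 -0.13  0.48] w 0.6
x axis [-0.0038  0.0023 -1.    ]
offset total share [-0.007  0.006  0.014] mm 1.3133147776579075
```

View pics/w2c.png

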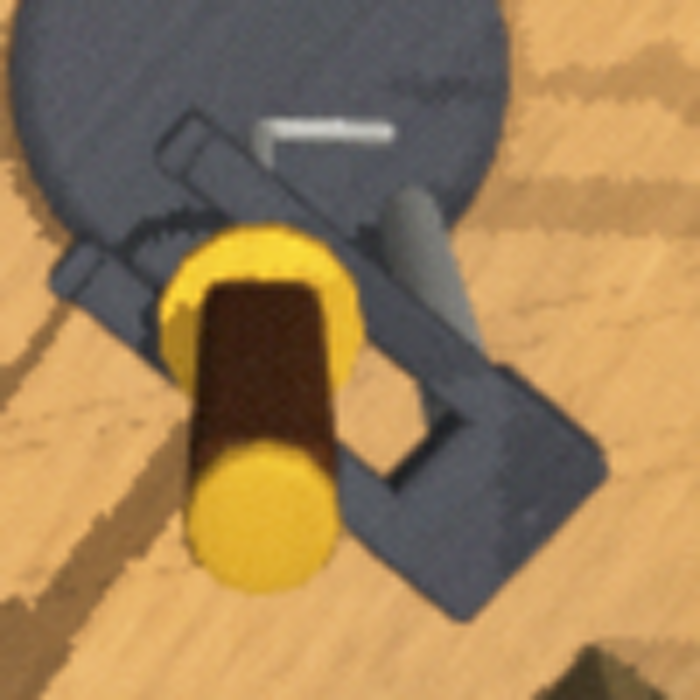

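```bash
python3 -m crank '[{"offset":[0,0,0],"delta_rot":[0,0,0],"hand":30},{"offset":[0,0,0],"delta_rot":[0,0,0],"hand":0},{"offset":[0,0,0],"delta_rot":[0,0,0],"hand":0},{"offset":[0,0,0],"delta_rot":[0,0,0],"hand":0},{"offset":[0,0,0],"delta_rot":[0,0,0],"hand":0},{"offset":[0,0,0],"delta_rot":[0,0,0],"hand":0},{"offset":[0,0,0],"delta_rot":[0,0,0],"hand":0},{"offset":[0,0,0],"delta_rot":[0,0,0],"hand":0}]' 10 && python3 - <<'E'
from h import *
to([.492,-.3085,.206])
E
```

```text
clock: 4.75
tcp_pos: [0.4933, -0.3082, 0.2083]
tool_rot: [0.621, 0.339, 0.62, -0.339]
wrist_force: [-0.8, 1.2, 5.1]
gripper_width: 0.169
t 4.75 tcp [ 0.4933 -0.3082  0.2083] yaw y 32.77 F [-0.76  1.16  5.05] w 0.169
x axis [ 9.e-04 -7.e-04 -1.e+00]
offset total share [ 0.029 -0.016 -0.006] mm 2.681600071139631
```

```bash
python3 -m crank '[{"offset":[0,0,0],"delta_rot":[0,0,0],"hand":0},{"offset":[0,0,0],"delta_rot":[0,0,0],"hand":0},{"offset":[-0.06,0,0],"delta_rot":[0,0,0],"hand":0},{"offset":[-0.06,0,0],"delta_rot":[0,0,0],"hand":0},{"offset":[-0.05,0,0],"delta_rot":[0,0,0],"hand":0},{"offset":[0,0,0],"delta_rot":[0,0,0],"hand":0}]' 45 && python3 - <<'E'
from h import *
to([.492,-.3085,.206])
E
```

```text
clock: 5.35
tcp_pos: [0.4932, -0.3082, 0.2216]
tool_rot: [0.621, 0.339, 0.62, -0.339]
wrist_force: [0.5, -0.9, -1.9]
gripper_width: 0.163
t 5.35 tcp [ 0.4932 -0.3082  0.2216] yaw y 32.77 F [ 0.53 -0.86 -1.86] w 0.163
x axis [ 6.e-04 -4.e-04 -1.e+00]
offset total share [ 0.195 -0.015 -0.005] mm 15.644410375536173
```

```bash
python3 -m crank '[{"offset":[0,-0.19,-0.16],"delta_rot":[0,0,0],"hand":0},{"offset":[0,-0.19,-0.16],"delta_rot":[0,0,0],"hand":0},{"offset":[0,-0.24,-0.2],"delta_rot":[0,0,0],"hand":0},{"offset":[0,-0.06,-0.05],"delta_rot":[0,0,0],"hand":0},{"offset":[-0.5,0,0],"delta_rot":[0,0,0],"hand":0},{"offset":[-0.5,0,0],"delta_rot":[0,0,0],"hand":0},{"offset":[0,0,0],"delta_rot":[0,0,0],"hand":0}]' && python3 - <<'E'
from h import *
im=cams.snapshot('scene'); crop(im,280,120,480,270,4,'pics/s3.png')
im=cams.snapshot('wrist'); cv2.imwrite('pics/w3.png',im)
to([.45,-.15,.31])
E
```

```text
clock: 6.05
tcp_pos: [0.4256, -0.3013, 0.308]
tool_rot: [0.625, 0.338, 0.616, -0.339]
wrist_force: [0.9, -1.0, -0.6]
gripper_width: 0.168
t 6.15 tcp [ 0.4235 -0.2997  0.3025] yaw y 32.76 F [-0.89 -0.13 -1.78] w 0.167
x axis [ 0.0027 -0.0019 -1.    ]
offset total share [-0.097  1.291 -1.394] mm 152.17706220066862
```

View pics/s3.png

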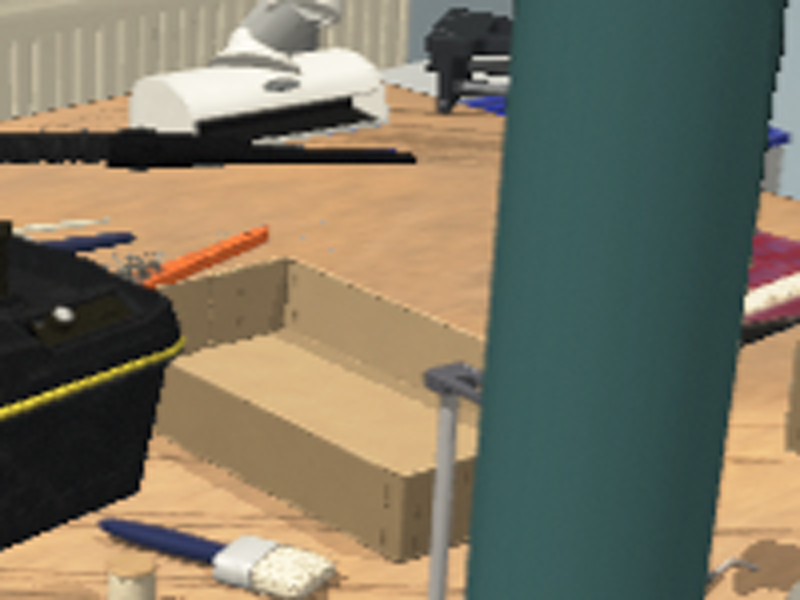

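View pics/w3.png

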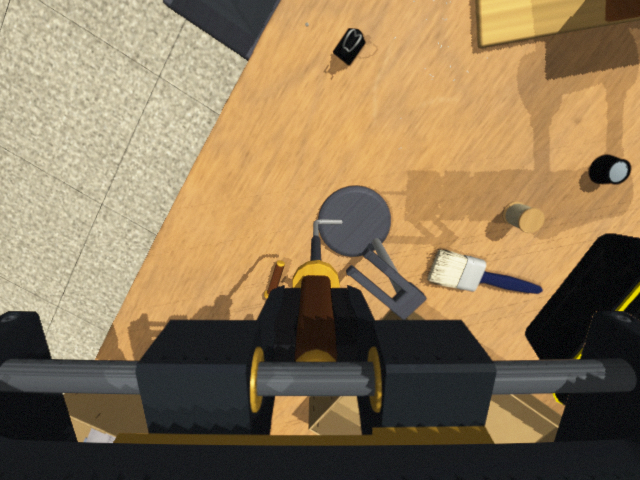

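```bash
python3 - <<'E'
from h import *
s,M=st(); cw=cams.calibration('wrist')
for uv in [(316,221.5),(342,221.5)]:
    o,d=ray(cw,uv); p=s['tcp_pos']; o=M.T@(o-p); d=M.T@d
    t=-o[2]/d[2]; print('tool frame at z=0 plane',(o+t*d).round(4))
E
python3 -m crank '[{"offset":[-0.3,0,0],"delta_rot":[0,0,0],"hand":0},{"offset":[-0.3,0.1,0],"delta_rot":[0,0,0],"hand":0},{"offset":[0,0.45,-0.22],"delta_rot":[0,0,0],"hand":0},{"offset":[0,0.45,-0.22],"delta_rot":[0,0,0],"hand":0},{"offset":[0,0.45,-0.22],"delta_rot":[0,0,0],"hand":0},{"offset":[0,0.45,-0.22],"delta_rot":[0,0,0],"hand":0},{"offset":[0,0.45,-0.22],"delta_rot":[0,0,0],"hand":0},{"offset":[0,0.45,-0.22],"delta_rot":[0,0,0],"hand":0},{"offset":[0,0.45,-0.22],"delta_rot":[0,0,0],"hand":0},{"offset":[0,0.45,-0.22],"delta_rot":[0,0,0],"hand":0},{"offset":[0,0.45,-0.22],"delta_rot":[-0.9,0,0],"hand":0},{"offset":[0,0.45,-0.22],"delta_rot":[-0.9,0,0],"hand":0}]' && python3 - <<'E'
from h import *
to([.6387,.0469,.30])
E
```

```text
tool frame at z=0 plane [0.1529 0.0007 0.    ]
tool frame at z=0 plane [0.1528 0.0245 0.    ]
clock: 7.35
tcp_pos: [0.6336, 0.0514, 0.346]
tool_rot: [0.649, 0.277, 0.652, -0.278]
wrist_force: [0.3, 0.0, -0.7]
gripper_width: 0.163
t 7.35 tcp [0.6336 0.0514 0.346 ] yaw y 43.79 F [ 0.34  0.04 -0.72] w 0.163
x axis [-4.e-03 -3.e-04 -1.e+00]
offset total share [0.575 0.008 0.087] mm 46.532708583486254
```

```bash
python3 -m crank '[{"offset":[0.1,0,0.1],"delta_rot":[0,0,0],"hand":0},{"offset":[0.4,0,0],"delta_rot":[0,0,0],"hand":0},{"offset":[0.4,0,0],"delta_rot":[0,0,0],"hand":0},{"offset":[0.45,0,0],"delta_rot":[0,0,0],"hand":0},{"offset":[0.45,0,0],"delta_rot":[0,0,0],"hand":0},{"offset":[0,0,0],"delta_rot":[0,0,0],"hand":0},{"offset":[0,0,0],"delta_rot":[0,0,0],"hand":0}]' && python3 - <<'E'
from h import *
to([.6387,.0469,.20])
cw=cams.calibration('wrist');im=cams.snapshot('wrist'); cv2.imwrite('pics/w4.png',im)
np.save('cw4.npy',cw,allow_pickle=True)
crop(im,200,60,440,240,3.3,'pics/w4c.png')
E
```

```text
clock: 8.05
tcp_pos: [0.6377, 0.0436, 0.2032]
tool_rot: [0.648, 0.278, 0.651, -0.28]
wrist_force: [1.0, 0.0, -2.3]
gripper_width: 0.168
t 8.05 tcp [0.6377 0.0436 0.2032] yaw y 43.52 F [ 0.98  0.03 -2.28] w 0.168
x axis [-4.3e-03 -2.0e-04 -1.0e+00]
offset total share [ 0.04   0.038 -0.021] mm 4.719795537306855
```

View pics/w4.png

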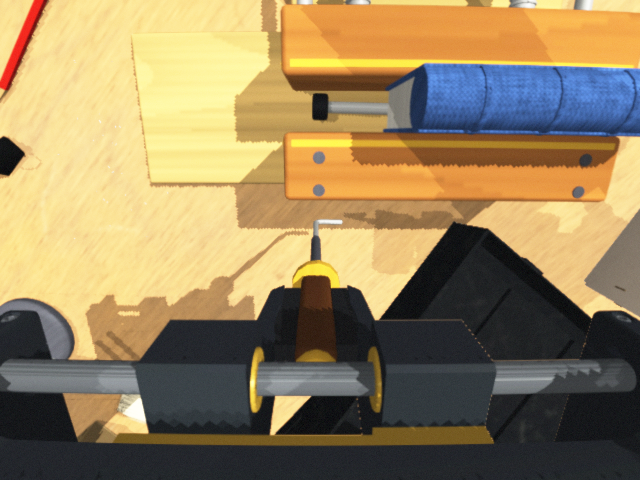

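View pics/w4c.png

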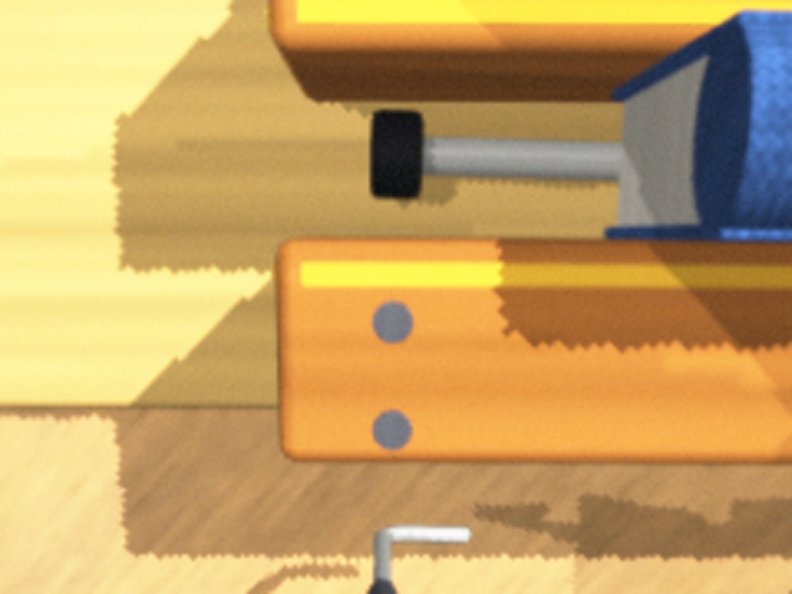

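```bash
python3 - <<'E'
from h import *
cw=np.load('cw4.npy',allow_pickle=True).item()
f=lambda a,b:(200+a/3.3,60+b/3.3)
T=np.array([.6377,.0436,.2032]); 
import math
q=[0.648,0.278,0.651,-0.28]
M=R.from_quat(np.roll(q,-1)).as_matrix()
heel=T+M@np.array([.1529,0,0]); tip=T+M@np.array([.1529,.024,0])
print('pred heel/tip crop',[(p-[200,60])*3.3 for p in proj(cw,[heel,tip])],heel)
yaw=math.radians(43.5); e=np.array([math.cos(yaw),math.sin(yaw)]);n=np.array([-e[1],e[0]])
m=np.array([.553,.0965])
D={'Lbed0':((325,101),.012),'Lbed1':((600,101),.012),'Rtop0':((300,240),.107),'Rtop1':((590,240),.107),'Rtopc':((278,240),.107),'knobNear':((371,154),.0235),'knobInner':((423,154),.0235),'knobT':((397,110),.0235),'knobB':((397,198),.0235),'rod0':((440,157),.0235),'rod1':((610,161),.0235),'rod1t':((610,143),.0235),'rod1b':((610,180),.0235),'rod0t':((440,138),.0235),'rod0b':((440,176),.0235),'book':((620,200),.045),'boardL':((0,404),.012),'Rout0':((300,461),.107),'Rout1':((780,461),.107)}
for k,((a,b),z) in D.items():
    p=plane(cw,f(a,b),z)[:2]; print(k,p.round(4),'x %.1f y %.1f'%(((p-m)@e)*1e3,((p-m)@n)*1e3))
hp=plane(cw,f(382,533),heel[2])[:2]; print('toe heel seen',hp,'kin',heel[:2], (hp-heel[:2])@e*1e3,(hp-heel[:2])@n*1e3)
E
```

```text
pred heel/tip crop [array([380.37558699, 532.77272761]), array([467.0537983 , 532.68336017])] [0.63693304 0.04345863 0.05030199]
Lbed0 [0.5467 0.116 ] x 8.9 y 18.4
Lbed1 [0.6025 0.1689] x 85.8 y 18.5
Rtop0 [0.5714 0.0887] x 8.0 y -18.3
Rtop1 [0.6151 0.1302] x 68.2 y -18.3
Rtopc [0.5681 0.0856] x 3.4 y -18.3
knobNear [0.5663 0.1142] x 21.8 y 3.7
knobInner [0.5766 0.124 ] x 36.0 y 3.7
knobT [0.5637 0.1272] x 28.9 y 14.9
knobB [0.5793 0.1108] x 28.9 y -7.7
rod0 [0.5805 0.1266] x 40.7 y 2.9
rod1 [0.6149 0.158 ] x 87.3 y 2.0
rod1t [0.6116 0.1612] x 87.0 y 6.6
rod1b [0.6185 0.1547] x 87.6 y -2.9
rod0t [0.5771 0.1301] x 40.6 y 7.8
rod0b [0.5839 0.1231] x 40.7 y -2.0
book [0.6217 0.1496] x 86.3 y -8.7
boardL [ 0.5325 -0.014 ] x -91.0 y -66.0
Rout0 [0.6027 0.0542] x 7.0 y -64.9
Rout1 [0.6794 0.1271] x 112.7 y -64.8
toe heel seen [0.63730394 0.043721  ] kin [0.63693304 0.04345863] 0.44963667114626854 -0.06499136592407614
```

```bash
python3 -m crank '[{"offset":[-0.4,0,0],"delta_rot":[0,0,0],"hand":0},{"offset":[-0.4,0,0],"delta_rot":[0,0,0],"hand":0},{"offset":[-0.4,0,0],"delta_rot":[0,0,0],"hand":0},{"offset":[0,0.1,-0.35],"delta_rot":[0,0,0],"hand":0},{"offset":[0,0.1,-0.35],"delta_rot":[0,0,0],"hand":0},{"offset":[0,0.1,-0.35],"delta_rot":[0,0,0],"hand":0},{"offset":[0,0,0],"delta_rot":[0,0,0],"hand":0},{"offset":[0,0,0],"delta_rot":[0,0,0],"hand":0},{"offset":[0,0,0],"delta_rot":[0,0,0],"hand":0}]' && python3 - <<'E'
from h import *
to([.597,.1235,.30])
cw=cams.calibration('wrist');im=cams.snapshot('wrist')
crop(im,200,100,440,280,3.3,'pics/w5c.png')
to([.597,.1235,.30])
E
```

```text
clock: 9.0
tcp_pos: [0.5994, 0.1209, 0.3028]
tool_rot: [0.651, 0.279, 0.649, -0.278]
wrist_force: [0.0, -1.3, -1.5]
gripper_width: 0.167
t 9.0 tcp [0.5994 0.1209 0.3028] yaw y 43.55 F [ 0.01 -1.3  -1.51] w 0.167
x axis [ 2.9e-03 -1.0e-04 -1.0e+00]
offset total share [ 0.035  0.001 -0.044] mm 4.539755589787586
t 9.05 tcp [0.5993 0.1207 0.3023] yaw y 43.52 F [ 0.14  0.68 -0.55] w 0.163
x axis [ 2.1e-03 -1.0e-04 -1.0e+00]
offset total share [ 0.029  0.003 -0.045] mm 4.316705731279556
```

View pics/w5c.png

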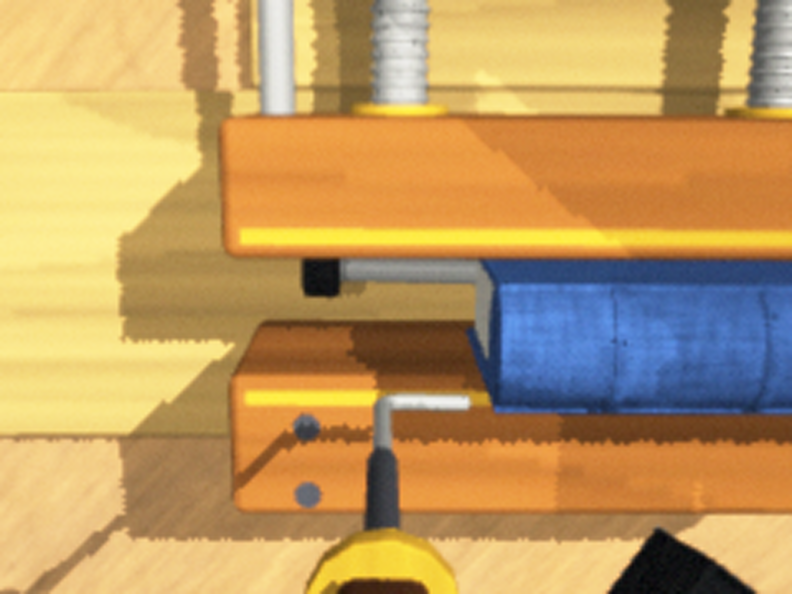

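```bash
python3 -m crank '[{"offset":[0,0,-0.05],"delta_rot":[0,0,0],"hand":0},{"offset":[0.2,0,0],"delta_rot":[0,0,0],"hand":0},{"offset":[0.3,0,0],"delta_rot":[0,0,0],"hand":0},{"offset":[0.2,0,0],"delta_rot":[0,0,0],"hand":0},{"offset":[0.1,0,0],"delta_rot":[0,0,0],"hand":0},{"offset":[0,0,0],"delta_rot":[0,0,0],"hand":0},{"offset":[0,0,0],"delta_rot":[0,0,0],"hand":0},{"offset":[0,0,0],"delta_rot":[0,0,0],"hand":0}]' && cat >> h.py <<'E'
E0=np.array([np.cos(np.radians(43.5)),np.sin(np.radians(43.5))]);N0=np.array([-E0[1],E0[0]]);m0=np.array([.553,.0965])
def hk():
    s,M=st(); h=s['tcp_pos']+M@np.array([.155,0,0]); r=h[:2]-m0; yt=np.degrees(np.arctan2(M[1,1],M[0,1]))
    print('t %.2f heel x %.1f y %.1f z %.1f (mm) toe yaw rel press %.1f F'%(s['clock'],r@E0*1e3,r@N0*1e3,h[2]*1e3,yt-43.5),s['wrist_force'].round(2),'Fpress',(s['wrist_force'][:2]@E0).round(2),(s['wrist_force'][:2]@N0).round(2),'tilt',M[:2,0].round(4),'w',round(s['gripper_width'],3),'tcp',s['tcp_pos'].round(4))
E
python3 - <<'E'
from h import *
hk()
cw=cams.calibration('wrist');im=cams.snapshot('wrist')
crop(im,200,100,440,280,3.3,'pics/w6c.png'); hk()
E
```

```text
clock: 9.85
tcp_pos: [0.5965, 0.1245, 0.2384]
tool_rot: [0.65, 0.279, 0.649, -0.278]
wrist_force: [-0.9, -0.1, -1.0]
gripper_width: 0.167
t 9.85 heel x 51.1 y -9.8 z 83.4 (mm) toe yaw rel press 0.1 F [-0.94 -0.09 -0.95] Fpress -0.75 0.58 tilt [0.002  0.0003] w 0.167 tcp [0.5965 0.1245 0.2384]
t 9.90 heel x 51.1 y -9.8 z 83.5 (mm) toe yaw rel press 0.1 F [-0.03 -0.22 -0.74] Fpress -0.18 -0.14 tilt [0.0022 0.0004] w 0.168 tcp [0.5965 0.1245 0.2385]
```

View pics/w6c.png

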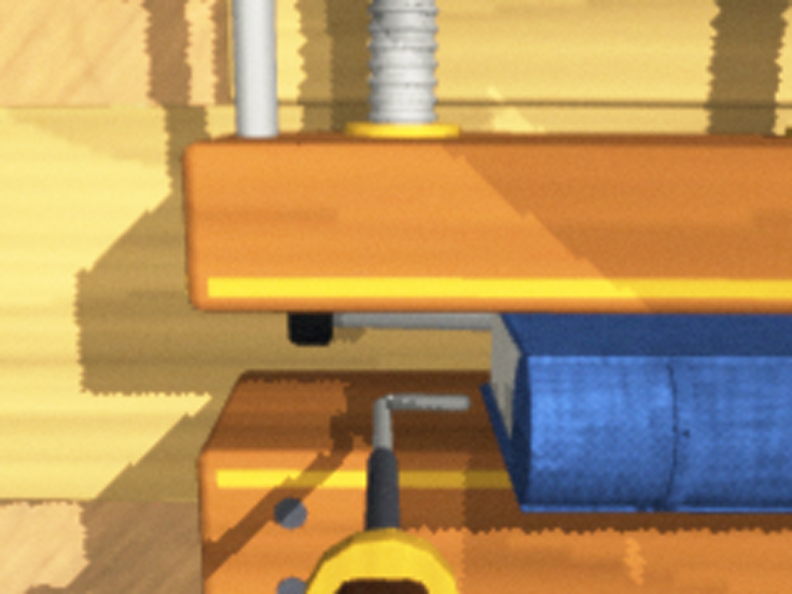

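```bash
python3 -m crank '[{"offset":[0.25,0,0],"delta_rot":[0,0,0],"hand":0},{"offset":[0.25,0,0],"delta_rot":[0,0,0],"hand":0},{"offset":[0.15,0,0],"delta_rot":[0,0,0],"hand":0},{"offset":[0.05,0,0],"delta_rot":[0,0,0],"hand":0},{"offset":[0,0,0],"delta_rot":[0,0,0],"hand":0},{"offset":[0,0,0],"delta_rot":[0,0,0],"hand":0},{"offset":[0,0,0],"delta_rot":[0,0,0],"hand":0}]' && python3 - <<'E'
from h import *
for i in range(6):
    hk(); cams.snapshot('wrist')
E
```

```text
clock: 10.6
tcp_pos: [0.5965, 0.1245, 0.1824]
tool_rot: [0.65, 0.279, 0.649, -0.278]
wrist_force: [-0.1, 0.6, -1.4]
gripper_width: 0.165
t 10.60 heel x 51.1 y -9.8 z 27.4 (mm) toe yaw rel press 0.1 F [-0.07  0.57 -1.38] Fpress 0.34 0.46 tilt [0.0021 0.0004] w 0.165 tcp [0.5965 0.1245 0.1824]
t 10.65 heel x 51.0 y -9.8 z 27.3 (mm) toe yaw rel press 0.1 F [ 0.06 -0.01 -1.94] Fpress 0.04 -0.05 tilt [0.002  0.0003] w 0.165 tcp [0.5964 0.1245 0.1823]
t 10.70 heel x 50.9 y -9.6 z 27.1 (mm) toe yaw rel press 0.1 F [ 0.38  0.   -1.14] Fpress 0.28 -0.26 tilt [0.0016 0.0003] w 0.164 tcp [0.5963 0.1245 0.1821]
t 10.75 heel x 50.7 y -9.5 z 26.9 (mm) toe yaw rel press 0.1 F [-0.6  -0.58 -1.23] Fpress -0.84 -0.01 tilt [0.0013 0.0002] w 0.165 tcp [0.5961 0.1244 0.1819]
t 10.80 heel x 50.6 y -9.4 z 26.7 (mm) toe yaw rel press 0.1 F [-0.3   0.02 -1.13] Fpress -0.2 0.22 tilt [0.001  0.0002] w 0.163 tcp [0.596  0.1244 0.1817]
t 10.85 heel x 50.4 y -9.4 z 26.6 (mm) toe yaw rel press 0.1 F [ 0.15  0.05 -0.89] Fpress 0.14 -0.06 tilt [0.0008 0.0001] w 0.163 tcp [0.5959 0.1244 0.1816]
```

```bash
python3 -m crank '[{"offset":[0.05,0,0],"delta_rot":[0,0,0],"hand":0},{"offset":[0.03,0,0],"delta_rot":[0,0,0],"hand":0},{"offset":[0.02,0,0],"delta_rot":[0,0,0],"hand":0},{"offset":[0,0,0],"delta_rot":[0,0,0],"hand":0}]' >/dev/null; python3 -c 'from h import *;hk()'; for i in 1 ; do python3 -m crank '[{"offset":[0.0125,0,0],"delta_rot":[0,0,0],"hand":0},{"offset":[0.0,0,0],"delta_rot":[0,0,0],"hand":0}]'>/dev/null ;  python3 -c 'from h import *;hk()'; done
```

```text
t 11.30 heel x 49.7 y -8.9 z 17.4 (mm) toe yaw rel press 0.1 F [ 0.1  -0.61 -0.  ] Fpress -0.35 -0.51 tilt [-0.0011 -0.0002] w 0.168 tcp [0.5953 0.1243 0.1724]
t 11.50 heel x 50.1 y -9.2 z 17.0 (mm) toe yaw rel press 0.1 F [ 0.77  0.06 -1.48] Fpress 0.6 -0.49 tilt [-0.0002 -0.    ] w 0.168 tcp [0.5957 0.1243 0.172 ]
```

```bash
python3 -m crank '[{"offset":[0.0125,0,0],"delta_rot":[0,0,0],"hand":0},{"offset":[0,0,0],"delta_rot":[0,0,0],"hand":0}]' >/dev/null; python3 -c 'from h import *;hk()'; python3 -m crank '[{"offset":[0.0125,0,0],"delta_rot":[0,0,0],"hand":0},{"offset":[0.0,0,0],"delta_rot":[0,0,0],"hand":0}]'>/dev/null ;  python3 -c 'from h import *;hk()'
```

```text
t 11.70 heel x 50.1 y -9.2 z 16.1 (mm) toe yaw rel press 0.1 F [-0.03 -0.98 -1.15] Fpress -0.7 -0.69 tilt [-0.  0.] w 0.166 tcp [0.5957 0.1244 0.1711]
t 11.90 heel x 50.0 y -9.1 z 15.0 (mm) toe yaw rel press 0.1 F [-0.64  0.19 -0.74] Fpress -0.33 0.58 tilt [-0.0002 -0.    ] w 0.166 tcp [0.5956 0.1243 0.17  ]
```

```bash
python3 -m crank '[{"offset":[0.0125,0,0],"delta_rot":[0,0,0],"hand":0},{"offset":[0,0,0],"delta_rot":[0,0,0],"hand":0}]' >/dev/null; python3 -c 'from h import *;hk()'; python3 -m crank '[{"offset":[0.0125,0,0],"delta_rot":[0,0,0],"hand":0},{"offset":[0.0,0,0],"delta_rot":[0,0,0],"hand":0}]'>/dev/null ;  python3 -c 'from h import *;hk()'
```

```text
t 12.10 heel x 50.0 y -9.1 z 13.9 (mm) toe yaw rel press 0.1 F [-0.35 -0.36 -1.75] Fpress -0.5 -0.02 tilt [-0.0002 -0.    ] w 0.165 tcp [0.5956 0.1243 0.1689]
t 12.30 heel x 50.0 y -9.1 z 12.9 (mm) toe yaw rel press 0.1 F [-0.32  0.34 -2.43] Fpress -0.0 0.47 tilt [-0.0002 -0.    ] w 0.168 tcp [0.5956 0.1243 0.1679]
```

```bash
python3 -m crank '[{"offset":[0.0125,0,0],"delta_rot":[0,0,0],"hand":0},{"offset":[0,0,0],"delta_rot":[0,0,0],"hand":0}]' >/dev/null; python3 -c 'from h import *;hk()'
```

```text
t 12.50 heel x 50.0 y -9.1 z 11.9 (mm) toe yaw rel press 0.1 F [-0.08 -0.46 -1.72] Fpress -0.38 -0.28 tilt [-0.0002 -0.0001] w 0.167 tcp [0.5956 0.1244 0.1669]
```

```bash
python3 -m crank '[{"offset":[0.0125,0,0],"delta_rot":[0,0,0],"hand":0},{"offset":[0,0,0],"delta_rot":[0,0,0],"hand":0}]' >/dev/null; python3 -c 'from h import *;hk()'
```

```text
t 12.70 heel x 50.1 y -9.1 z 11.0 (mm) toe yaw rel press 0.1 F [ 0.35 -0.98 -1.19] Fpress -0.42 -0.95 tilt [-0.0002 -0.    ] w 0.163 tcp [0.5956 0.1243 0.166 ]
```

```bash
python3 -m crank '[{"offset":[0.0125,0,0],"delta_rot":[0,0,0],"hand":0},{"offset":[0,0,0],"delta_rot":[0,0,0],"hand":0}]' >/dev/null; python3 -c 'from h import *;hk()'
```

```text
t 12.90 heel x 50.0 y -9.1 z 10.0 (mm) toe yaw rel press 0.1 F [-0.03 -0.19 -0.85] Fpress -0.15 -0.11 tilt [-0.0002 -0.    ] w 0.169 tcp [0.5956 0.1243 0.165 ]
```

```bash
python3 -m crank '[{"offset":[0.0125,0,0],"delta_rot":[0,0,0],"hand":0},{"offset":[0,0,0],"delta_rot":[0,0,0],"hand":0}]' >/dev/null; python3 -c 'from h import *;hk()'
```

```text
t 13.10 heel x 50.0 y -9.1 z 9.0 (mm) toe yaw rel press 0.1 F [-0.42  0.96 -1.25] Fpress 0.36 0.99 tilt [-0.0002 -0.    ] w 0.173 tcp [0.5956 0.1243 0.164 ]
```

```bash
python3 -m crank '[{"offset":[0.009,0,0],"delta_rot":[0,0,0],"hand":0},{"offset":[0,0,0],"delta_rot":[0,0,0],"hand":0}]' >/dev/null; python3 - <<'E'
from h import *
hk();im=cams.snapshot('wrist'); crop(im,200,100,440,280,3.3,'pics/w7c.png');hk()
E
```

```text
t 13.30 heel x 50.2 y -9.2 z 8.4 (mm) toe yaw rel press 0.1 F [-0.07  0.44 -0.89] Fpress 0.25 0.36 tilt [0.0001 0.    ] w 0.167 tcp [0.5957 0.1244 0.1634]
t 13.35 heel x 50.2 y -9.2 z 8.4 (mm) toe yaw rel press 0.1 F [-0.42 -0.2  -2.  ] Fpress -0.44 0.14 tilt [0.0001 0.    ] w 0.168 tcp [0.5957 0.1244 0.1634]
```

View pics/w7c.png

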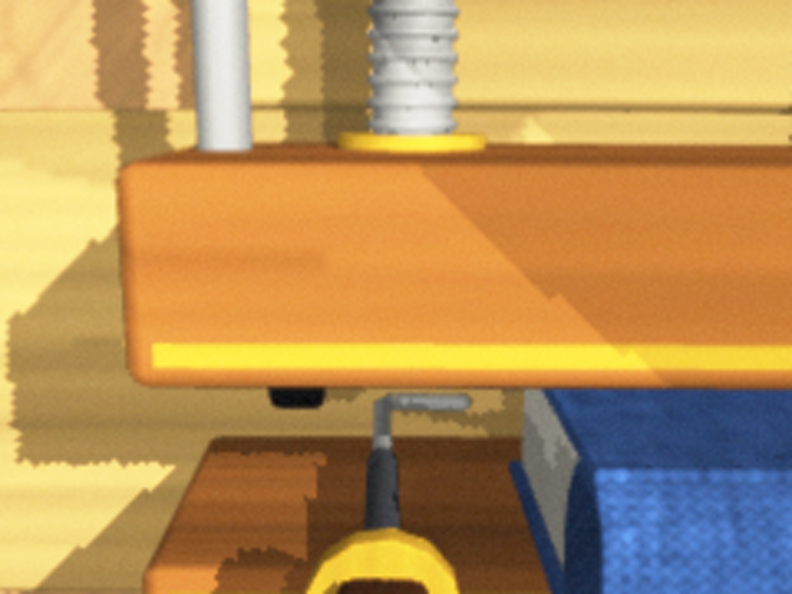

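```bash
python3 -m crank '[{"offset":[0.0125,0,0],"delta_rot":[0,0,0],"hand":0},{"offset":[0,0,0],"delta_rot":[0,0,0],"hand":0}]' >/dev/null; python3 -c 'from h import *;hk()'
```

```text
t 13.55 heel x 50.4 y -9.4 z 8.2 (mm) toe yaw rel press 0.1 F [-0.27 -0.65  1.98] Fpress -0.64 -0.29 tilt [0.0007 0.0001] w 0.163 tcp [0.596  0.1244 0.1632]
```

```bash
python3 -m crank '[{"offset":[0.01,0,0],"delta_rot":[0,0,0],"hand":0},{"offset":[0,0,0],"delta_rot":[0,0,0],"hand":0}]' >/dev/null; python3 -c 'from h import *;hk()'
```

```text
t 13.75 heel x 50.6 y -9.6 z 8.1 (mm) toe yaw rel press 0.1 F [-1.76 -0.38  6.75] Fpress -1.54 0.94 tilt [0.0011 0.    ] w 0.166 tcp [0.5961 0.1243 0.1631]
```

```bash
python3 -m crank '[{"offset":[-0.01,0,0],"delta_rot":[0,0,0],"hand":0},{"offset":[0,0,0],"delta_rot":[0,0,0],"hand":0},{"offset":[0,0,0],"delta_rot":[0,0,0],"hand":0}]' >/dev/null; python3 -c 'from h import *;hk()'
```

```text
t 14.05 heel x 50.5 y -9.4 z 8.1 (mm) toe yaw rel press 0.1 F [-1.74 -1.02  5.55] Fpress -1.96 0.46 tilt [0.0008 0.0001] w 0.166 tcp [0.596  0.1244 0.1631]
```

```bash
python3 -m crank '[{"offset":[-0.008,0,0],"delta_rot":[0,0,0],"hand":0},{"offset":[0,0,0],"delta_rot":[0,0,0],"hand":0}]' >/dev/null; python3 -c 'from h import *;hk()'; python3 -m crank '[{"offset":[0,0,0],"delta_rot":[-0.75,0,0],"hand":0},{"offset":[0,0,0],"delta_rot":[-0.75,0,0],"hand":0}]' >/dev/null; python3 -c 'from h import *;hk()'
```

```text
t 14.25 heel x 50.4 y -9.3 z 8.2 (mm) toe yaw rel press 0.1 F [-0.47 -0.77  3.78] Fpress -0.87 -0.24 tilt [0.0006 0.0001] w 0.165 tcp [0.5959 0.1244 0.1632]
t 14.45 heel x 50.7 y -10.0 z 8.2 (mm) toe yaw rel press 9.3 F [ 1.82 -2.03  2.49] Fpress -0.08 -2.73 tilt [ 0.0017 -0.0002] w 0.169 tcp [0.5964 0.1242 0.1632]
```

```bash
python3 -m crank '[{"offset":[-0.004,0,0],"delta_rot":[-0.75,0,0],"hand":0},{"offset":[0,0,0],"delta_rot":[-0.75,0,0],"hand":0},{"offset":[0,0,0],"delta_rot":[-0.75,0,0],"hand":0},{"offset":[0,0,0],"delta_rot":[-0.75,0,0],"hand":0},{"offset":[0,0,0],"delta_rot":[-0.75,0,0],"hand":0}]' >/dev/null; python3 -c 'from h import *;hk()'
```

```text
t 14.95 heel x 51.1 y -10.1 z 8.2 (mm) toe yaw rel press 31.7 F [ 0.25 -0.2   0.01] Fpress 0.04 -0.32 tilt [0.0022 0.0001] w 0.171 tcp [0.5966 0.1243 0.1632]
```

```bash
python3 -m crank '[{"offset":[0,0,0],"delta_rot":[-0.75,0,0],"hand":0},{"offset":[0,0,0],"delta_rot":[-0.75,0,0],"hand":0},{"offset":[0,0,0],"delta_rot":[-0.75,0,0],"hand":0},{"offset":[0,0,0],"delta_rot":[-0.75,0,0],"hand":0}]' >/dev/null; python3 -c 'from h import *;hk()'
```

```text
t 15.35 heel x 51.3 y -9.9 z 8.2 (mm) toe yaw rel press 49.7 F [ 1.14 -0.07 -0.02] Fpress 0.78 -0.83 tilt [0.0022 0.0005] w 0.168 tcp [0.5967 0.1245 0.1632]
```

```bash
python3 -m crank '[{"offset":[0.002,0,0],"delta_rot":[-0.75,0,0],"hand":0},{"offset":[0,0,0],"delta_rot":[-0.75,0,0],"hand":0},{"offset":[0,0,0],"delta_rot":[-0.75,0,0],"hand":0},{"offset":[0,0,0],"delta_rot":[-0.75,0,0],"hand":0},{"offset":[0,0,0],"delta_rot":[-0.75,0,0],"hand":0}]' >/dev/null; python3 -c 'from h import *;hk()'
```

```text
t 15.85 heel x 51.7 y -9.8 z 8.3 (mm) toe yaw rel press 72.2 F [1.67 0.83 1.38] Fpress 1.78 -0.55 tilt [0.0026 0.001 ] w 0.163 tcp [0.5968 0.1248 0.1633]
```

```bash
python3 -m crank '[{"offset":[0,0,0],"delta_rot":[-0.75,0,0],"hand":0},{"offset":[0,0,0],"delta_rot":[-0.75,0,0],"hand":0},{"offset":[0,0,0],"delta_rot":[-0.75,0,0],"hand":0},{"offset":[0,0,0],"delta_rot":[-0.75,0,0],"hand":0},{"offset":[0,0,0],"delta_rot":[0,0,0],"hand":0}]' >/dev/null; python3 - <<'E'
from h import *
hk();im=cams.snapshot('wrist'); crop(im,200,60,440,240,3.3,'pics/w8c.png');im=cams.snapshot('top'); crop(im,150,180,300,300,5,'pics/t8c.png');hk(); to([0.596,.124,.163])
E
```

```text
t 16.35 heel x 51.4 y -9.5 z 8.2 (mm) toe yaw rel press 90.1 F [1.36 1.3  1.86] Fpress 1.88 0.01 tilt [0.0018 0.001 ] w 0.166 tcp [0.5965 0.1248 0.1632]
t 16.45 heel x 50.9 y -9.4 z 8.3 (mm) toe yaw rel press 90.0 F [0.99 0.91 1.61] Fpress 1.34 -0.02 tilt [0.0012 0.0005] w 0.163 tcp [0.5962 0.1246 0.1633]
t 16.45 tcp [0.5962 0.1246 0.1633] yaw y 133.46 F [0.99 0.91 1.61] w 0.163
x axis [ 1.2e-03  5.0e-04 -1.0e+00]
offset total share [ 0.003 -0.004 -0.007] mm 0.7179559750589528
```

View pics/w8c.png

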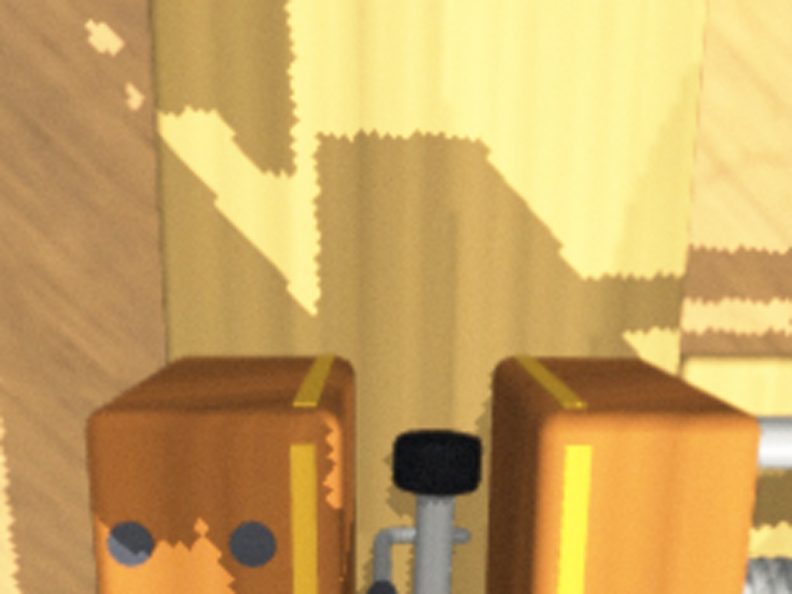

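View pics/t8c.png

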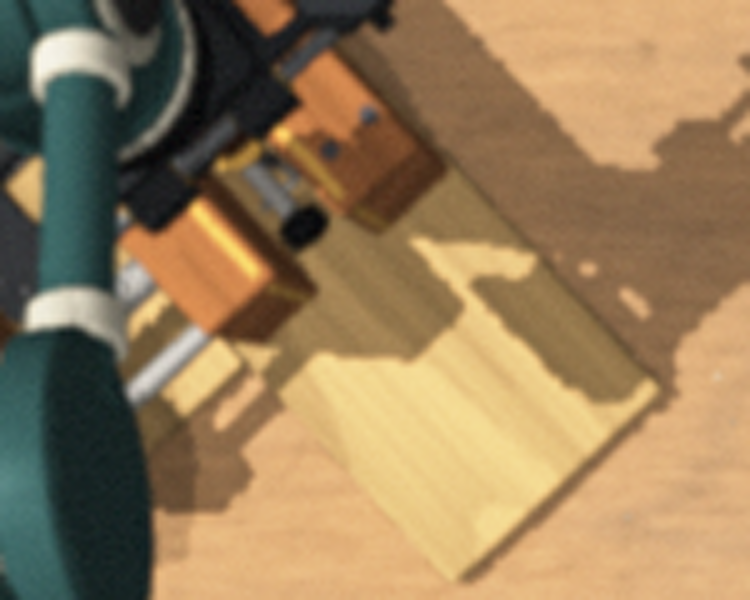

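```bash
python3 -m crank '[{"offset":[0,0,-0.03],"delta_rot":[0,0,0],"hand":0},{"offset":[0,0,-0.04],"delta_rot":[0,0,0],"hand":0},{"offset":[0,0,-0.04],"delta_rot":[0,0,0],"hand":0},{"offset":[0,0,-0.04],"delta_rot":[0,0,0],"hand":0},{"offset":[0,0,-0.03],"delta_rot":[0,0,0],"hand":0}]' >/dev/null; python3 -c 'from h import *;hk()'
```

```text
t 16.95 heel x 35.6 y -9.2 z 8.2 (mm) toe yaw rel press 90.0 F [0.91 1.68 1.26] Fpress 1.82 0.59 tilt [0.0003 0.0003] w 0.166 tcp [0.5851 0.1143 0.1632]
```

```bash
python3 -m crank '[{"offset":[0,0,-0.03],"delta_rot":[0,0,0],"hand":0},{"offset":[0,0,-0.04],"delta_rot":[0,0,0],"hand":0},{"offset":[0,0,-0.04],"delta_rot":[0,0,0],"hand":0}]' >/dev/null; python3 - <<'E'
from h import *
hk();im=cams.snapshot('wrist'); crop(im,200,60,440,240,3.3,'pics/w9c.png')
E
```

```text
t 17.25 heel x 26.8 y -9.2 z 8.2 (mm) toe yaw rel press 90.1 F [2.19 1.49 0.92] Fpress 2.62 -0.42 tilt [0.0002 0.0001] w 0.168 tcp [0.5788 0.1083 0.1632]
```

View pics/w9c.png

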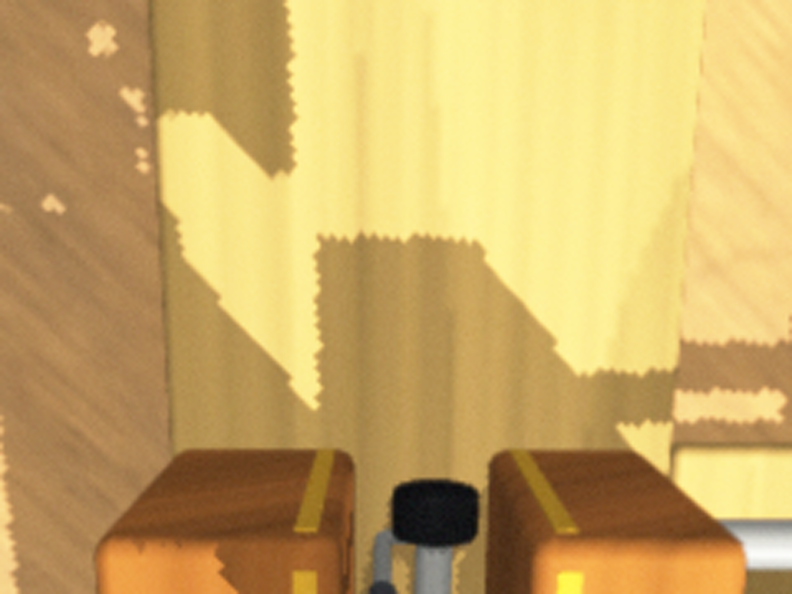

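```bash
python3 -m crank '[{"offset":[0.001,0,-0.05],"delta_rot":[0,0,0],"hand":0},{"offset":[0,0,-0.05],"delta_rot":[0,0,0],"hand":0},{"offset":[0,0,-0.05],"delta_rot":[0,0,0],"hand":0},{"offset":[0,0,-0.05],"delta_rot":[0,0,0],"hand":0}]' >/dev/null; python3 -c 'from h import *;hk()'
```

```text
t 17.70 heel x 10.7 y -9.2 z 8.2 (mm) toe yaw rel press 90.1 F [0.87 2.13 1.65] Fpress 2.1 0.95 tilt [0.0002 0.0001] w 0.168 tcp [0.5671 0.0972 0.1632]
```

```bash
python3 -m crank '[{"offset":[0,0,-0.05],"delta_rot":[0,0,0],"hand":0},{"offset":[0,0,-0.05],"delta_rot":[0,0,0],"hand":0},{"offset":[0,0,-0.05],"delta_rot":[0,0,0],"hand":0},{"offset":[0,0,-0.05],"delta_rot":[0,0,0],"hand":0}]' >/dev/null; python3 - <<'E'
from h import *
hk();im=cams.snapshot('wrist'); crop(im,200,60,440,240,3.3,'pics/w10c.png')
E
```

```text
t 18.10 heel x -5.2 y -9.3 z 8.2 (mm) toe yaw rel press 90.1 F [1.18 1.88 1.77] Fpress 2.15 0.55 tilt [0.0003 0.0001] w 0.169 tcp [0.5556 0.0861 0.1632]
```

View pics/w10c.png

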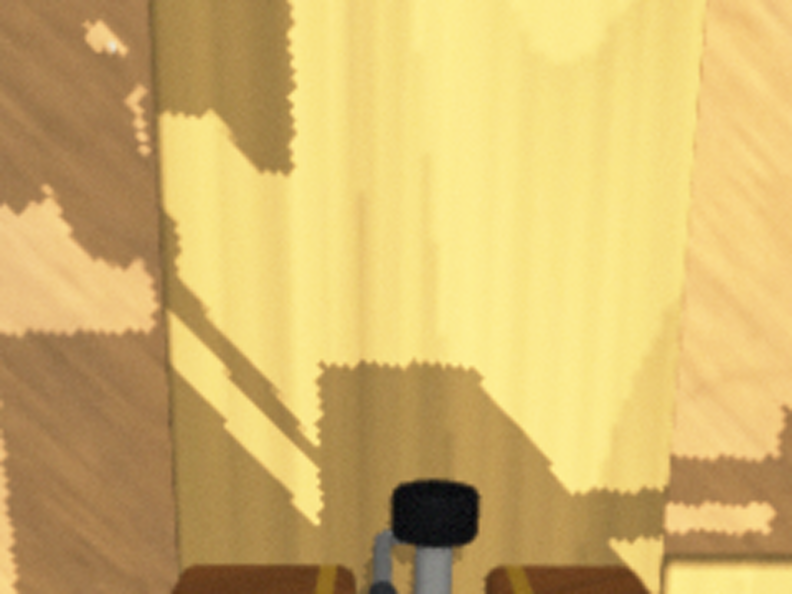

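```bash
python3 -m crank '[{"offset":[0,0,-0.05],"delta_rot":[0,0,0],"hand":0},{"offset":[0,0,-0.06],"delta_rot":[0,0,0],"hand":0},{"offset":[0,0,-0.06],"delta_rot":[0,0,0],"hand":0},{"offset":[0,0,-0.06],"delta_rot":[0,0,0],"hand":0},{"offset":[0,0,-0.06],"delta_rot":[0,0,0],"hand":0},{"offset":[0,0,-0.06],"delta_rot":[0,0,0],"hand":0}]' >/dev/null; python3 -c 'from h import *;hk()'
```

```text
t 18.75 heel x -33.4 y -9.3 z 8.2 (mm) toe yaw rel press 90.1 F [1.94 3.1  2.41] Fpress 3.54 0.91 tilt [0.0002 0.0001] w 0.164 tcp [0.5352 0.0667 0.1632]
```

```bash
python3 -m crank '[{"offset":[0,0,-0.06],"delta_rot":[0,0,0],"hand":0},{"offset":[0,0,-0.06],"delta_rot":[0,0,0],"hand":0},{"offset":[0,0,-0.06],"delta_rot":[0,0,0],"hand":0},{"offset":[0,0,-0.06],"delta_rot":[0,0,0],"hand":0},{"offset":[0,0,-0.06],"delta_rot":[0,0,0],"hand":0},{"offset":[0,0,-0.06],"delta_rot":[0,0,0],"hand":0},{"offset":[0,0,-0.06],"delta_rot":[0,0,0],"hand":0}]' >/dev/null; python3 - <<'E'
from h import *
hk();im=cams.snapshot('wrist'); crop(im,200,60,440,240,3.3,'pics/w11c.png')
E
```

```text
t 19.45 heel x -67.0 y -9.3 z 8.2 (mm) toe yaw rel press 90.1 F [1.8  2.17 1.79] Fpress 2.8 0.34 tilt [0.0001 0.0001] w 0.165 tcp [0.5108 0.0436 0.1632]
```

View pics/w11c.png

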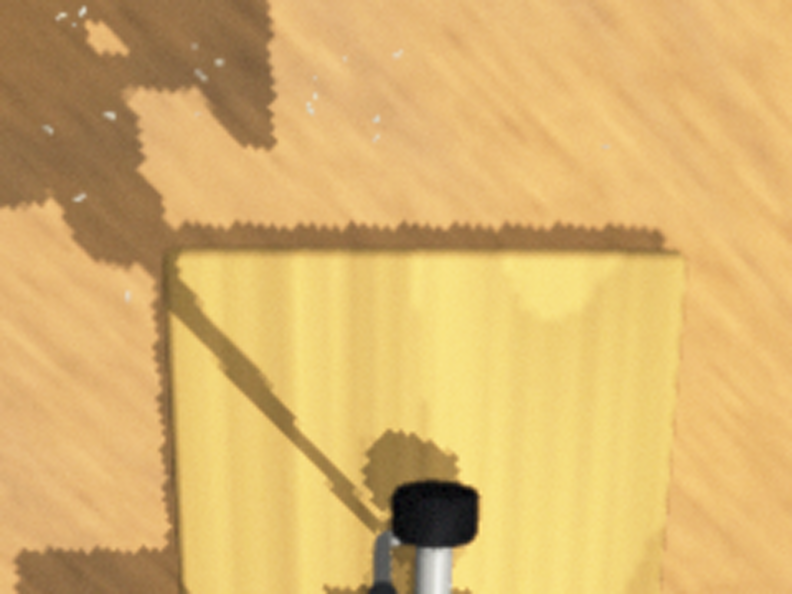

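```bash
python3 -m crank '[{"offset":[0,0,-0.06],"delta_rot":[0,0,0],"hand":0},{"offset":[0,0,-0.06],"delta_rot":[0,0,0],"hand":0},{"offset":[0,0,-0.06],"delta_rot":[0,0,0],"hand":0},{"offset":[0,0,-0.06],"delta_rot":[0,0,0],"hand":0},{"offset":[0,0,-0.06],"delta_rot":[0,0,0],"hand":0},{"offset":[0,0,-0.04],"delta_rot":[0,0,0],"hand":0},{"offset":[0,0,-0.02],"delta_rot":[0,0,0],"hand":0},{"offset":[0,0,0],"delta_rot":[0,0,0],"hand":0},{"offset":[0,0,0],"delta_rot":[0,0,0],"hand":0}]' >/dev/null; python3 - <<'E'
from h import *
hk();cw=cams.calibration('wrist');im=cams.snapshot('wrist'); cv2.imwrite('pics/w12.png',im);im=cams.snapshot('top'); crop(im,150,180,300,300,5,'pics/t12c.png'); hk()
np.save('cw12.npy',cw,allow_pickle=True)
E
```

```text
t 20.40 heel x -95.8 y -9.4 z 8.1 (mm) toe yaw rel press 90.1 F [0.82 1.92 4.23] Fpress 1.92 0.83 tilt [-0.0005 -0.0004] w 0.168 tcp [0.49   0.0238 0.1631]
t 20.50 heel x -95.7 y -9.3 z 8.1 (mm) toe yaw rel press 90.1 F [1.42 1.25 4.56] Fpress 1.89 -0.07 tilt [-0.0005 -0.0004] w 0.169 tcp [0.4901 0.0239 0.1631]
```

View pics/t12c.png

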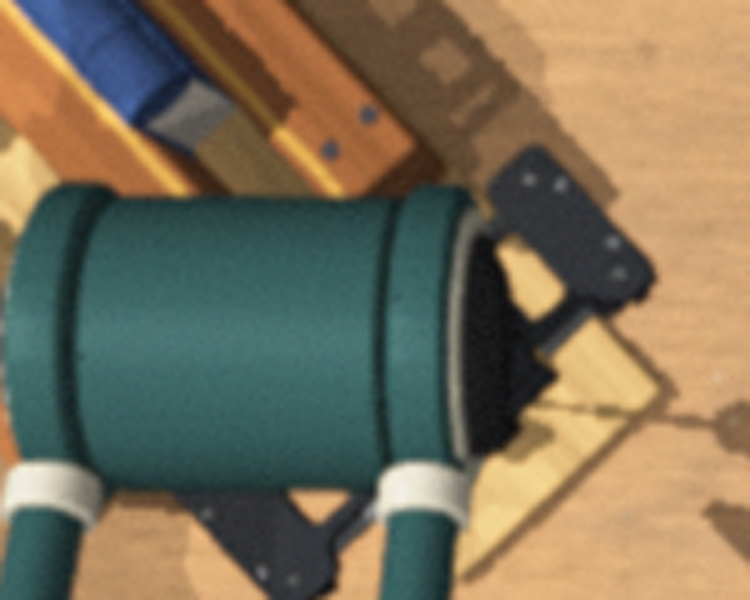

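View pics/w12.png

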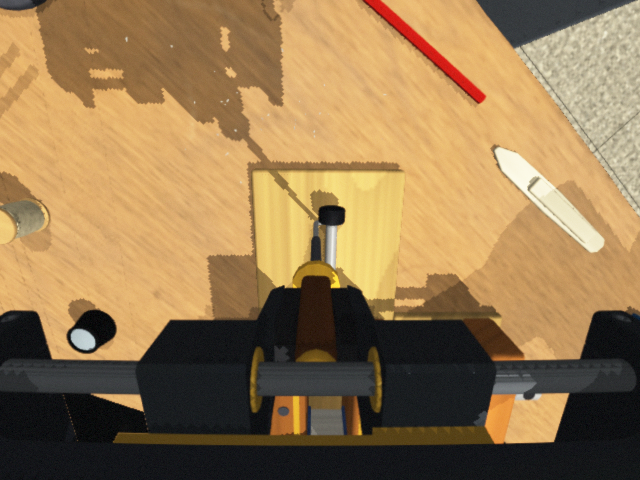

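```bash
python3 - <<'E'
from h import *
cw=np.load('cw12.npy',allow_pickle=True).item()
for nm,uv,z in [('edgeL',(256,170),.012),('edgeR',(403,170),.012),('knobend',(332,208),.03),('knobend@axis',(332,208),.0235)]:
    r=plane(cw,uv,z)[:2]-m0; print(nm,r@E0*1e3,r@N0*1e3)
E
python3 -m crank '[{"offset":[-0.006,0,0.02],"delta_rot":[0,0,0],"hand":0},{"offset":[0,0,0.02],"delta_rot":[0,0,0],"hand":0},{"offset":[0,0,0],"delta_rot":[0,0,0],"hand":0}]' >/dev/null; python3 -c 'from h import *;hk()'; python3 -m crank '[{"offset":[0,0,0],"delta_rot":[0.75,0,0],"hand":0},{"offset":[0,0,0],"delta_rot":[0.75,0,0],"hand":0},{"offset":[0,0,0],"delta_rot":[0.75,0,0],"hand":0},{"offset":[0,0,0],"delta_rot":[0.75,0,0],"hand":0}]' >/dev/null; python3 -c 'from h import *;hk()'
```

```text
edgeL -142.9552437936147 -61.74410860983979
edgeR -143.01680125400685 65.90610283526455
knobend -113.30435099527465 3.7784590364766597
knobend@axis -111.83360658320659 4.10605677155703
t 20.80 heel x -94.1 y -9.1 z 8.1 (mm) toe yaw rel press 90.1 F [-1.04 -2.23  4.99] Fpress -2.29 -0.9 tilt [-0.003  -0.0022] w 0.169 tcp [0.4915 0.0254 0.1631]
t 21.20 heel x -94.7 y -9.0 z 8.1 (mm) toe yaw rel press 71.9 F [-0.93 -3.87  5.64] Fpress -3.34 -2.16 tilt [-0.0038 -0.0025] w 0.166 tcp [0.4911 0.0252 0.1631]
```

```bash
python3 -m crank '[{"offset":[-0.008,0,0],"delta_rot":[0.75,0,0],"hand":0},{"offset":[0,0,0],"delta_rot":[0.75,0,0],"hand":0},{"offset":[0,0,0],"delta_rot":[0.75,0,0],"hand":0},{"offset":[0,0,0],"delta_rot":[0.75,0,0],"hand":0},{"offset":[0,0,0],"delta_rot":[0.75,0,0],"hand":0},{"offset":[0,0,0],"delta_rot":[0.75,0,0],"hand":0}]' >/dev/null; python3 -c 'from h import *;hk()'
```

```text
t 21.80 heel x -94.8 y -7.9 z 8.2 (mm) toe yaw rel press 44.9 F [-2.1  -0.73  4.92] Fpress -2.02 0.92 tilt [-0.0051 -0.0012] w 0.166 tcp [0.4905 0.0257 0.1632]
```

```bash
python3 -m crank '[{"offset":[0,0,0],"delta_rot":[0.75,0,0],"hand":0},{"offset":[0,0,0],"delta_rot":[0.75,0,0],"hand":0},{"offset":[0,0,0],"delta_rot":[0.75,0,0],"hand":0},{"offset":[0,0,0],"delta_rot":[0.75,0,0],"hand":0},{"offset":[0,0,0],"delta_rot":[0.75,0,0],"hand":0},{"offset":[0,0,0],"delta_rot":[0.75,0,0],"hand":0},{"offset":[0,0,0],"delta_rot":[0.75,0,0],"hand":0},{"offset":[0,0,0],"delta_rot":[0.75,0,0],"hand":0},{"offset":[0,0,0],"delta_rot":[0.75,0,0],"hand":0},{"offset":[0,0,0],"delta_rot":[0.75,0,0],"hand":0},{"offset":[0,0,0],"delta_rot":[0,0,0],"hand":0}]' >/dev/null; python3 - <<'E'
from h import *
hk();im=cams.snapshot('wrist'); cv2.imwrite('pics/w13.png',im)
crop(im,200,60,440,240,3.3,'pics/w13c.png')
E
```

```text
t 22.90 heel x -94.7 y -6.6 z 8.2 (mm) toe yaw rel press -0.0 F [-2.46  1.66  5.15] Fpress -0.64 2.9 tilt [-0.0065  0.0003] w 0.171 tcp [0.4899 0.0265 0.1632]
```

View pics/w13.png

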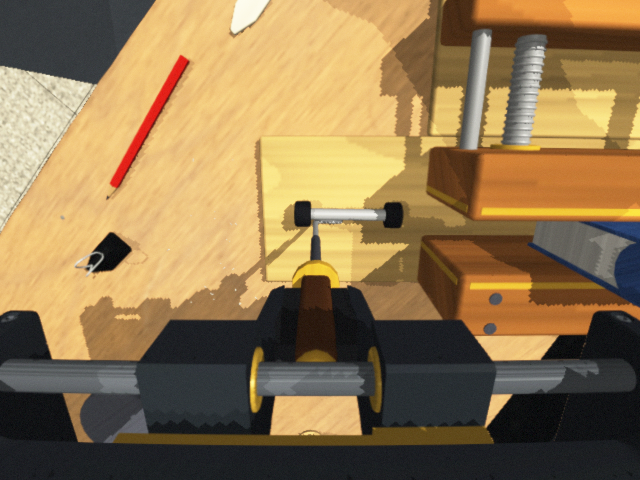

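View pics/w13c.png

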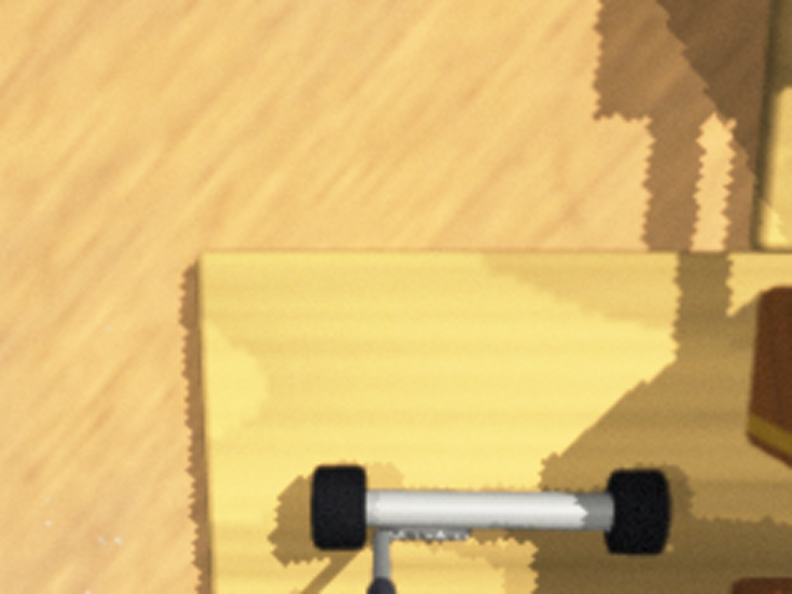

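```bash
python3 -m crank '[{"offset":[-0.012,0,0],"delta_rot":[0,0,0],"hand":0},{"offset":[0,0.02,0.03],"delta_rot":[0,0,0],"hand":0},{"offset":[0,0.03,0.03],"delta_rot":[0,0,0],"hand":0},{"offset":[0,0,0],"delta_rot":[0,0,0],"hand":0}]' >/dev/null; python3 - <<'E'
from h import *
hk()
E
python3 -m crank '[{"offset":[-0.03,0,0],"delta_rot":[0,0,0],"hand":0},{"offset":[-0.05,0,0],"delta_rot":[0,0,0],"hand":0},{"offset":[-0.05,0,0],"delta_rot":[0,0,0],"hand":0},{"offset":[0,0,0],"delta_rot":[0,0,0],"hand":0}]' >/dev/null; python3 - <<'E'
from h import *
hk();im=cams.snapshot('wrist'); crop(im,200,60,440,240,3.3,'pics/w14c.png')
E
```

```text
t 23.35 heel x -88.1 y -14.5 z 9.8 (mm) toe yaw rel press 0.1 F [ 0.67  0.04 -0.92] Fpress 0.52 -0.43 tilt [-0.0002 -0.0001] w 0.163 tcp [0.4991 0.0254 0.1648]
t 23.75 heel x -87.6 y -14.8 z 21.6 (mm) toe yaw rel press 0.1 F [-0.02 -1.07 -1.48] Fpress -0.75 -0.76 tilt [ 0.0018 -0.    ] w 0.165 tcp [0.4994 0.0255 0.1766]
```

View pics/w14c.png

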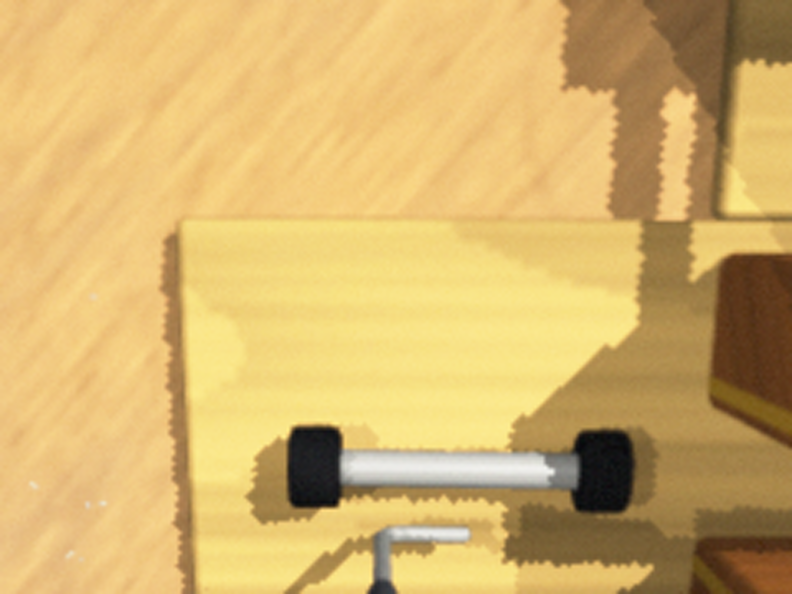

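```bash
python3 -m crank '[{"offset":[-0.4,0,0],"delta_rot":[0,0,0],"hand":0},{"offset":[-0.45,0,0],"delta_rot":[0,0,0],"hand":0},{"offset":[-0.45,0,0],"delta_rot":[0,0,0],"hand":0},{"offset":[-0.45,0,0],"delta_rot":[0,0,0],"hand":0},{"offset":[-0.4,0,0],"delta_rot":[0,0,0],"hand":0},{"offset":[0,0,0],"delta_rot":[0,0,0],"hand":0}]' >/dev/null;  python3 -m crank '[{"offset":[0,-0.43,0.28],"delta_rot":[0,0,0],"hand":0},{"offset":[0,-0.43,0.28],"delta_rot":[0,0,0],"hand":0},{"offset":[0,-0.43,0.28],"delta_rot":[0,0,0],"hand":0},{"offset":[0,-0.43,0.28],"delta_rot":[0,0,0],"hand":0},{"offset":[0,-0.43,0.28],"delta_rot":[0,0,0],"hand":0},{"offset":[0,-0.43,0.28],"delta_rot":[0,0,0],"hand":0},{"offset":[0,-0.43,0.28],"delta_rot":[0,0,0],"hand":0},{"offset":[0,-0.43,0.28],"delta_rot":[0,0,0],"hand":0},{"offset":[0,0,0],"delta_rot":[0.9,0,0],"hand":0},{"offset":[0,0,0],"delta_rot":[0.9,0,0],"hand":0},{"offset":[0,0,0],"delta_rot":[0,0,0],"hand":0},{"offset":[0,0,0],"delta_rot":[0,0,0],"hand":0}]' >/dev/null; python3 - <<'E'
from h import *
to([.424,-.299,.23])
im=cams.snapshot('wrist'); cv2.imwrite('pics/w15.png',im);im=cams.snapshot('top'); cv2.imwrite('pics/t15.png',im)
crop(im,150,180,300,300,5,'pics/t15c.png')
to([.424,-.299,.23])
E
```

```text
t 25.6 tcp [ 0.4224 -0.2937  0.3462] yaw y 32.9 F [ 0.03  0.13 -1.81] w 0.167
x axis [-0.0015  0.0012 -1.    ]
offset total share [ 1.453 -0.018  0.069] mm 116.35701574172334
t 25.7 tcp [ 0.4227 -0.2936  0.3469] yaw y 32.89 F [ 0.26  0.27 -0.65] w 0.168
x axis [-8.e-04  6.e-04 -1.e+00]
offset total share [ 1.461 -0.022  0.067] mm 117.01374507214935
```

View pics/w15.png

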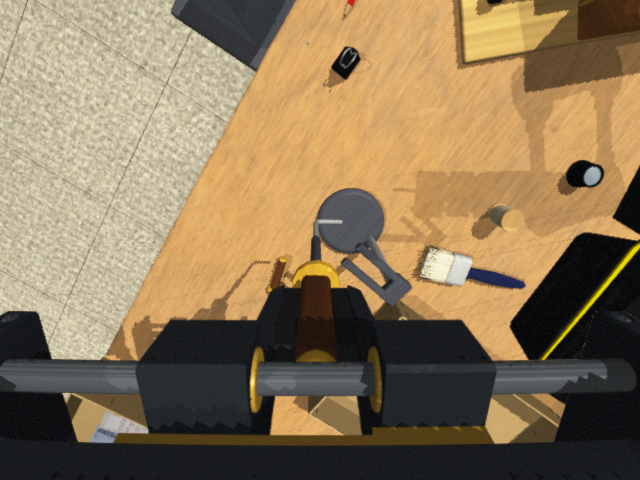

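View pics/t15c.png

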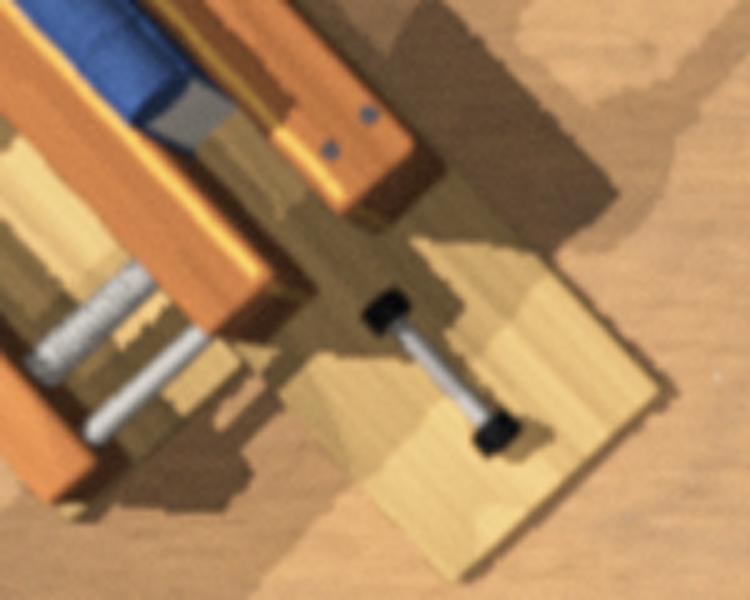

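```bash
python3 -m crank '[{"offset":[0.3,-0.02,0.07],"delta_rot":[0,0,0],"hand":0},{"offset":[0.4,0,0],"delta_rot":[0,0,0],"hand":0},{"offset":[0.4,0,0],"delta_rot":[0,0,0],"hand":0},{"offset":[0.3,0,0],"delta_rot":[0,0,0],"hand":0},{"offset":[0.12,0,0],"delta_rot":[0,0,0],"hand":0},{"offset":[0,0,0],"delta_rot":[0,0,0],"hand":0},{"offset":[0,0,0],"delta_rot":[0,0,0],"hand":0},{"offset":[0,0,0],"delta_rot":[0,0,0],"hand":0},{"offset":[0,0,0],"delta_rot":[0,0,0],"hand":0}]' >/dev/null; python3 - <<'E'
from h import *
to([.4932,-.3082,.224])
im=cams.snapshot('wrist'); crop(im,240,160,440,310,4,'pics/w16c.png')
to([.4932,-.3082,.224])
E
```

```text
t 26.6 tcp [ 0.4254 -0.3002  0.2277] yaw y 32.78 F [-0.88  0.3  -1.08] w 0.167
x axis [ 0.0024 -0.0018 -1.    ]
offset total share [0.049 0.659 0.543] mm 68.41369209370386
t 26.65 tcp [ 0.4252 -0.3001  0.2275] yaw y 32.77 F [-0.06 -0.19 -1.05] w 0.167
x axis [ 0.002  -0.0016 -1.    ]
offset total share [0.045 0.66  0.545] mm 68.569217950747
```

View pics/w16c.png

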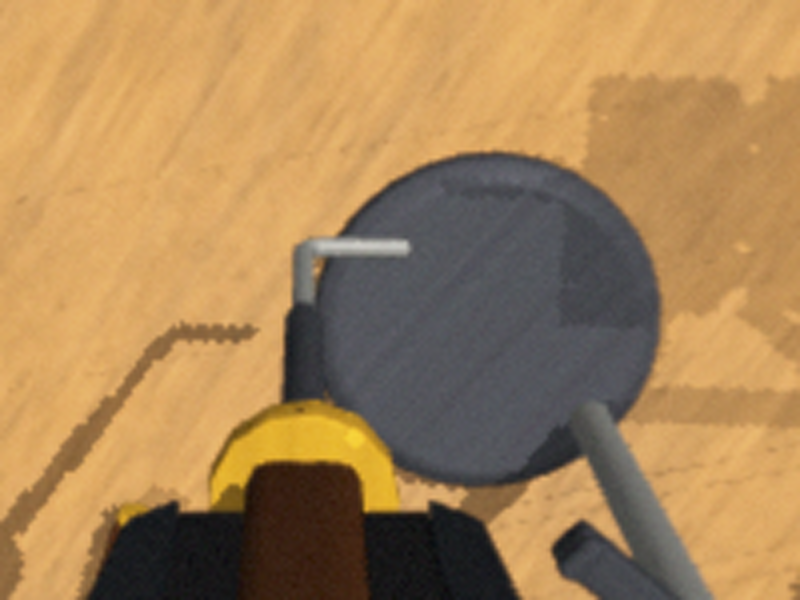

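```bash
python3 -m crank '[{"offset":[0.01,0.11,0.09],"delta_rot":[0,0,0],"hand":0},{"offset":[0.01,0.11,0.09],"delta_rot":[0,0,0],"hand":0},{"offset":[0.01,0.11,0.09],"delta_rot":[0,0,0],"hand":0},{"offset":[0.01,0.11,0.09],"delta_rot":[0,0,0],"hand":0},{"offset":[0,0.11,0.09],"delta_rot":[0,0,0],"hand":0},{"offset":[0,0.11,0.09],"delta_rot":[0,0,0],"hand":0},{"offset":[0,0,0],"delta_rot":[0,0,0],"hand":0},{"offset":[0,0,0],"delta_rot":[0,0,0],"hand":0},{"offset":[0,0,0],"delta_rot":[0,0,0],"hand":0}]' >/dev/null; python3 - <<'E'
from h import *
to([.4932,-.3082,.21])
im=cams.snapshot('wrist'); crop(im,240,160,440,310,4,'pics/w17c.png')
to([.4932,-.3082,.21])
E
```

```text
t 27.55 tcp [ 0.4919 -0.3073  0.2226] yaw y 32.77 F [ 0.14  0.43 -1.28] w 0.168
x axis [-6.e-04  2.e-04 -1.e+00]
offset total share [0.158 0.007 0.019] mm 12.740022716561992
t 27.6 tcp [ 0.4918 -0.3073  0.2227] yaw y 32.76 F [ 0.01  0.03 -0.46] w 0.164
x axis [-4.e-04  2.e-04 -1.e+00]
offset total share [0.159 0.008 0.019] mm 12.815552851327736
```

View pics/w17c.png

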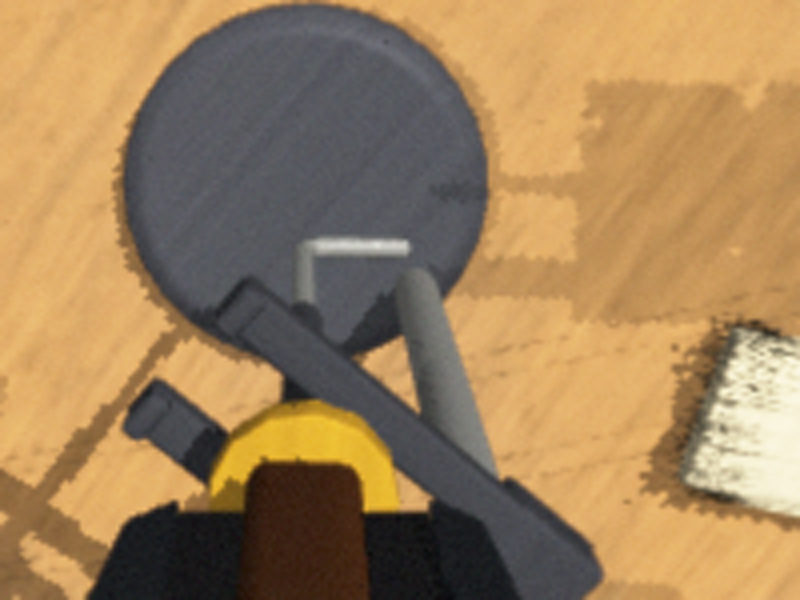

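```bash
python3 -m crank '[{"offset":[0.05,0.008,0.018],"delta_rot":[0,0,0],"hand":0},{"offset":[0.05,0,0],"delta_rot":[0,0,0],"hand":0},{"offset":[0.025,0,0],"delta_rot":[0,0,0],"hand":0},{"offset":[0,0,0],"delta_rot":[0,0,0],"hand":0},{"offset":[0,0,0],"delta_rot":[0,0,0],"hand":0}]' >/dev/null; python3 -c 'from h import *;to([.4932,-.3082,.208])'; python3 -m crank '[{"offset":[0.0125,0,0],"delta_rot":[0,0,0],"hand":0},{"offset":[0,0,0],"delta_rot":[0,0,0],"hand":0}]' >/dev/null; python3 -c 'from h import *;to([.4932,-.3082,.208])'
```

```text
t 28.1 tcp [ 0.4934 -0.3082  0.2126] yaw y 32.76 F [ 0.4   0.15 -0.35] w 0.168
x axis [-2.e-04  2.e-04 -1.e+00]
offset total share [ 0.058 -0.003 -0.001] mm 4.633641069680983
t 28.3 tcp [ 0.4936 -0.3082  0.2118] yaw y 32.77 F [ 0.15 -0.73 -1.33] w 0.171
x axis [ 1.e-04 -1.e-04 -1.e+00]
offset total share [ 0.048 -0.004 -0.003] mm 3.8415745423369625
```

```bash
python3 -m crank '[{"offset":[0.0125,0,0],"delta_rot":[0,0,0],"hand":0},{"offset":[0,0,0],"delta_rot":[0,0,0],"hand":0}]' >/dev/null; python3 -c 'from h import *;to([.4932,-.3082,.208])'; python3 -m crank '[{"offset":[0.0125,0,0],"delta_rot":[0,0,0],"hand":0},{"offset":[0,0,0],"delta_rot":[0,0,0],"hand":0}]' >/dev/null; python3 -c 'from h import *;to([.4932,-.3082,.208])'
```

```text
t 28.5 tcp [ 0.4936 -0.3082  0.2107] yaw y 32.77 F [ 0.32  0.58 -1.09] w 0.165
x axis [-1.e-04  1.e-04 -1.e+00]
offset total share [ 0.034 -0.004 -0.002] mm 2.718607250457792
t 28.7 tcp [ 0.4935 -0.3082  0.2096] yaw y 32.77 F [ 0.06 -0.26 -1.45] w 0.167
x axis [-2.e-04  1.e-04 -1.e+00]
offset total share [ 0.02  -0.004 -0.002] mm 1.6745809920792767
```

```bash
python3 -m crank '[{"offset":[0.0125,0,0],"delta_rot":[0,0,0],"hand":0},{"offset":[0,0,0],"delta_rot":[0,0,0],"hand":0},{"offset":[0,0,0],"delta_rot":[0,0,0],"hand":0}]' >/dev/null; python3 -c 'from h import *;to([.4932,-.3082,.208])'
```

```text
t 29.0 tcp [ 0.4936 -0.3082  0.2087] yaw y 32.77 F [ 0.14  0.7  -1.38] w 0.164
x axis [-1.e-04  1.e-04 -1.e+00]
offset total share [ 0.009 -0.004 -0.003] mm 0.8193303893850816
```

```bash
python3 -m crank '[{"offset":[0.0125,0,0],"delta_rot":[0,0,0],"hand":0},{"offset":[0,0,0],"delta_rot":[0,0,0],"hand":0},{"offset":[0,0,0],"delta_rot":[0,0,0],"hand":0}]' >/dev/null; python3 -c 'from h import *;to([.4932,-.3082,.208])'
```

```text
t 29.3 tcp [ 0.4937 -0.3083  0.2084] yaw y 32.77 F [-1.36 -0.67  2.96] w 0.168
x axis [ 5.e-04 -3.e-04 -1.e+00]
offset total share [ 0.005 -0.005 -0.005] mm 0.6701181524653349
```

```bash
python3 -m crank '[{"offset":[0.008,0,0],"delta_rot":[0,0,0],"hand":0},{"offset":[0,0,0],"delta_rot":[0,0,0],"hand":0},{"offset":[0,0,0],"delta_rot":[0,0,0],"hand":0}]' >/dev/null; python3 -c 'from h import *;to([.4932,-.3082,.208])'
```

```text
t 29.6 tcp [ 0.4937 -0.3083  0.2083] yaw y 32.77 F [-2.21  1.73  5.55] w 0.168
x axis [ 6.e-04 -4.e-04 -1.e+00]
offset total share [ 0.004 -0.005 -0.005] mm 0.6409045655545595
```

```bash
python3 -m crank '[{"offset":[-0.008,0,0],"delta_rot":[0,0,0],"hand":0},{"offset":[0,0,0],"delta_rot":[0,0,0],"hand":0},{"offset":[0,0,0],"delta_rot":[0,0,0],"hand":25},{"offset":[0,0,0],"delta_rot":[0,0,0],"hand":40},{"offset":[0,0,0],"delta_rot":[0,0,0],"hand":60},{"offset":[0,0,0],"delta_rot":[0,0,0],"hand":60},{"offset":[0,0,0],"delta_rot":[0,0,0],"hand":60}]' 10; python3 - <<'E'
from h import *
to([.4932,-.3082,.208])
im=cams.snapshot('wrist'); crop(im,240,160,440,310,4,'pics/w18c.png')
E
```

```text
clock: 30.3
tcp_pos: [0.4935, -0.3082, 0.2075]
tool_rot: [0.621, 0.339, 0.621, -0.339]
wrist_force: [0.2, 0.5, 0.6]
gripper_width: 0.585
t 30.3 tcp [ 0.4935 -0.3082  0.2075] yaw y 32.76 F [0.18 0.45 0.65] w 0.585
x axis [-3.e-04  2.e-04 -1.e+00]
offset total share [-0.006 -0.003 -0.002] mm 0.5874305259930145
```

View pics/w18c.png

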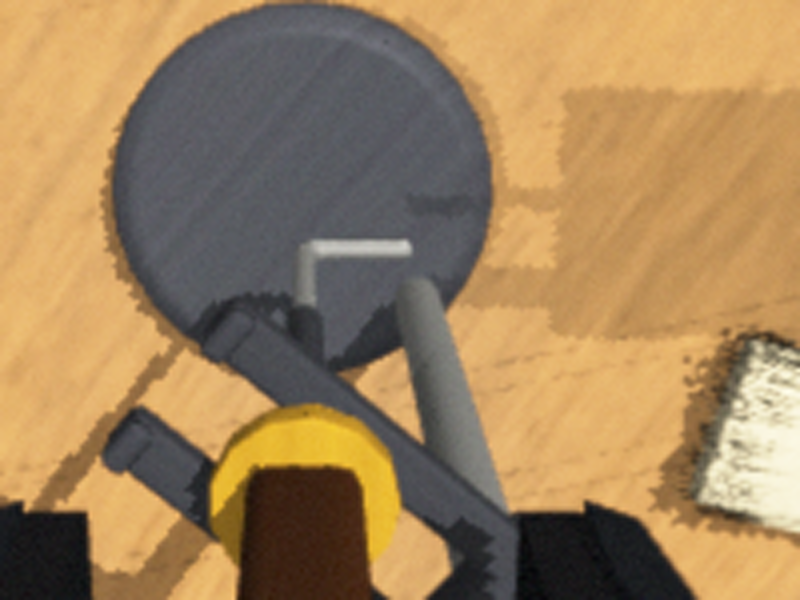

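Hook hangs in the slot, fingers open around it (collar at crop (305,480)). Retreat straight up and check.

```bash
python3 -m crank '[{"offset":[-0.1,0,0],"delta_rot":[0,0,0],"hand":60},{"offset":[-0.4,0,0],"delta_rot":[0,0,0],"hand":60},{"offset":[-0.5,0,0],"delta_rot":[0,0,0],"hand":60},{"offset":[-0.6,0,0],"delta_rot":[0,0,0],"hand":60},{"offset":[-0.3,-0.5,0],"delta_rot":[0,0,0],"hand":60},{"offset":[0,-0.5,0],"delta_rot":[0,0,0],"hand":60},{"offset":[0,-0.5,0],"delta_rot":[0,0,0],"hand":60},{"offset":[0,0,0],"delta_rot":[0,0,0],"hand":60},{"offset":[0,0,0],"delta_rot":[0,0,0],"hand":60}]'; python3 - <<'E'
from h import *
t=cams.snapshot('top'); cv2.imwrite('pics/t19.png',t); s=cams.snapshot('scene'); crop(s,360,150,480,270,5,'pics/s19c.png'); im=cams.snapshot('wrist'); cv2.imwrite('pics/w19.png',im)
cv2.imwrite('pics/t19c.png',np.hstack([cv2.resize(t[180:300,150:280],None,fx=3,fy=3,interpolation=2),cv2.resize(t[200:320,350:480],None,fx=3,fy=3,interpolation=2)]))
print(monitor.state()['clock'])
E
```

```text
clock: 31.25
tcp_pos: [0.3923, -0.3735, 0.3606]
tool_rot: [0.621, 0.339, 0.62, -0.339]
wrist_force: [-0.2, 1.0, 0.2]
gripper_width: 0.601
31.4
```

View pics/t19.png

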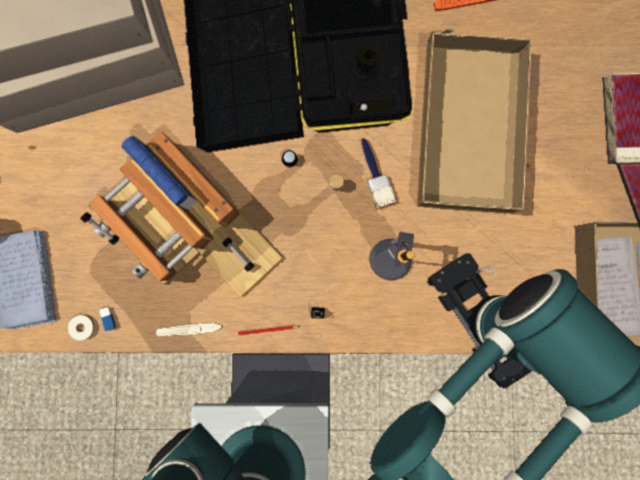

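View pics/w19.png

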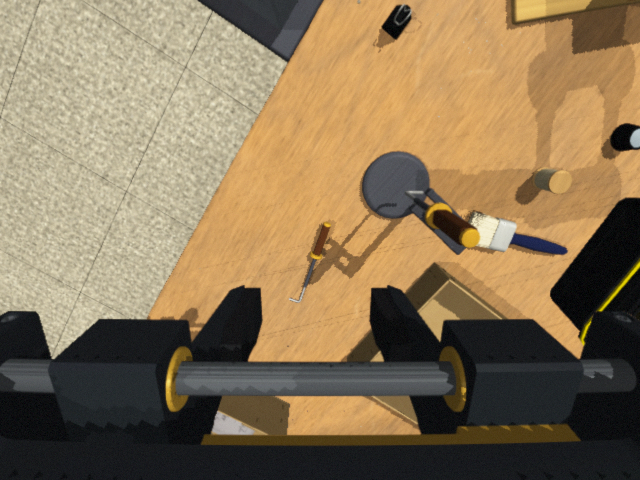

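View pics/t19c.png

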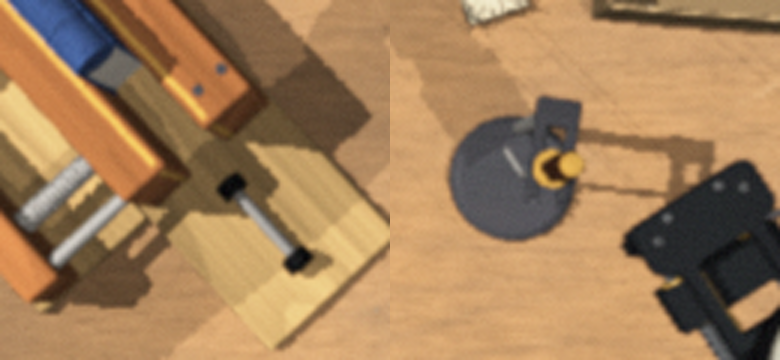

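```bash
python3 -c 'from station import workorder; print(workorder.sign_off())'
```

```text
the job is handed in; nothing more can be done
None
```

The tommy bar is out of the press and lies whole on the front board, the hook is back in its fork, and the job was handed in at 31.4 s of the 72 s.

**What I did:** I took the larger hook from the fork and lowered it into the gap on the −y side of the rod until the toe touched the bed. I turned the toe 90° under the rod, behind the near knob, and drew the bar out about 134 mm. Then I turned the toe out again, lifted the hook clear and hung it back.

**Forces:** The toe's push on the bed read about 2–4 N while drawing. It read about 8 N at first touch and 6–7 N at the end and while turning the toe out, under the 20 N limit. The sideways force during the draw was about 2–3.5 N, which includes the toe dragging on the bed, under the 10 N limit for the bar. These are readings taken between moves, so brief peaks in between were not seen.

**Last checks:**
- **Bar:** by the camera measurement taken at the end of the draw, its far end is about 22 mm clear of the cheeks and its near end about 30 mm from the board's front edge.
- **Hook:** it hangs on its collar in the slot, toe about as it was at the start, with the gripper open and away.
- **Surroundings:** the press, book, loupe, thread and clip show no visible shift from the first picture.

While turning the toe out, the hook drifted about 3 mm toward the rod. I eased the pressure off and moved it clear before lifting, and the pictures show the bar was not disturbed. No check failed or disagreed.

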